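# Pack the domed covers away in the hinged case

### The arm

A 6-joint arm with a two-finger parallel gripper is mounted at the origin on the work surface. World frame = base frame: x ahead of the robot, y to its left, z up, the work surface at z = 0. Lengths are in m, angles in rad, forces in N, time in s.
With the tool pointing down it reaches from about 0.35 to 1 m from the base axis. Payload 7.1 kg.
Tool frame: the origin (TCP) lies at the very end of the fingers, on their centre line; the grasp point (between the pads) lies 19 mm behind it; z points along the fingers, x is the direction in which the jaws open and shut, and the axes are right-handed (so a half turn about z gives the same grasp; the last joint's range is limited). The gripper opens to 85 mm and grips with 20 to 120 N. Pads are 22 mm wide; open, the fingers measure 114 mm over their backs; the gripper's body (76 mm by 85 mm) begins 54 mm behind the grasp point. The pads swing forward as they close: fully open they stand 13 mm farther back than shut.
Start: joints at [1.187, 0.423, 1.63, -0, 1.089, -0.019], TCP at [0.223, 0.584, 0.196] pointing down, gripper open.
Joint ranges: [-3, 3], [-0.9, 2.11], [0.09, 2.58], [-1.31, 4.45], [0.11, 2.69], [-2.54, 2.54]. Speed limits (rad/s): [2.39, 2.39, 3.01, 3.14, 3.14, 3.14].

### API

Orientations are given as [roll, pitch, yaw] about the fixed x, y, z axes, in that order (R = Rz(yaw) Ry(pitch) Rx(roll)).
In Python, from station import robot, viewer, ticket gives the robot as it stands. The module is installed in compiled form; this text tells all that it offers.
- The arm moves only by the tool send_rows, never from a script. Its argument "commands" is one flat list of numbers, 6 for each row, row after row: the shift along the tool's x, y, z as a fraction of full scale, then the turn, a rotation vector about the tool's x, y, z as a fraction of full scale. A call has 1 to 20 rows; each row shifts and turns the commanded pose from where the row before left it, along the tool's axes as they then stand; what a row does not reach is not made up. Full scale, the value 1, is 0.025 m for a shift and 6 degrees for a turn. A row lasts 1/8 s, in which the tool goes at most 62.5 mm and 10.7 degrees, less where a joint would pass 70% of its speed; a pose out of reach is approached as far as the arm can. A call with a number of a shift or a turn outside -1 to 1 is refused whole. A call with a gripper value outside its range is refused whole. "claw" is the closure, from 0 (fully open) to 1 (shut), set as the call begins (left out, the last holds). The fingers move at their own pace and stop on an object; the grip force is fixed at half the most. Time passes only in rows, so rows that do not move let the fingers close. It gives the time, the measured TCP pose, the force and the opening at its end, in the units of the state.
- robot.get_state(): the state, without advancing time (a new reading comes with each control period).
- viewer.camera(name): name is "scene" or "top"; returns the picture (400x640x3 uint8, blue, green, red); there is no depth.
- viewer.camera_model(name): a dict with "fov_y" (degrees; the focal length in pixels is half the picture's height over the tangent of half this angle, whatever the lens; pixels are square), "cx", "cy" (the principal point, pixels), "k1" (the pictures are not rectified: a ray, as slopes to the right and down, at radius r is drawn at 1 + k1 r^2 times it, then the intrinsics apply), "R" (3x3) and "t" (3): a world point X has camera coordinates R X + t. Camera axes: x right, y down, z forward; pixel columns grow to the right and rows downward; lengths in m; the calibration is good to about 2 mm. A picture is of the moment at which its call begins. camera_model takes no time and is no camera call.
- ticket.sign_off(): hands the job in, once; it reports no verdict.
The state is a dict: "time": time; "q": joint angles; "qd": joint speeds; "tau": joint torques, N m; "tcp_pos": TCP position; "tool_rot": TCP orientation; "force": force on the tool from outside, world axes, zero at the start; "ft_torque": the same for the moment, N m; "finger_gap": finger opening in m.
Only numpy, scipy, OpenCV 4.12 (cv2) and the standard library are available. Lean on these libraries where they do the work, as an engineer would, in place of code of your own. Each camera call takes 0.05 s, during which the arm holds its last target.

### The job

Pack the spare domed covers away: take the canister off the case's lid and stand it upright on the table, then lift the lid open on its hinge until it rests on its stop, then nest all the covers in the case as one upright stack, dome down and mouth up, each sitting fully home inside the one below and the bottom one within the rubber ring. Then lower the lid gently until it is fully shut (never let it drop), and leave the tin, the wooden roller and the steel weight where they stand.

Things in the scene. Friction and masses are not known exactly. Their poses are not given: they have to be found in the camera images.
- case: Fixed square storage case: a grey steel tray, 190 mm outside, 178 mm inside, walls 36 mm high, under a deep hinged hood (the lid) 96 mm high. Origin: centre of its underside, on the table. +x points to the hinge side, -x to the handle side, z up. Fully open, the lid is clear of the space over the tray and reaches 140 mm out beyond the hinge line.
- case_nest (a point): Centre of the case's inner floor, 6 mm above the table, axes as the case's. A black rubber ring on the floor around it (inside diameter 76 mm, outside 92 mm, 8 mm high) keeps the bottom cover in place.
- lid (a joint): Hinge angle of the case's lid in rad: 0 shut, 1.8 (about 103 degrees) fully open on its stop. The lid weighs about 0.5 kg; beyond about 1.1 rad its own weight takes it to the stop, below that it falls shut.
- lid_grip (a point): Middle of the lid's handle: a round steel bar 12 mm thick and 90 mm long, parallel to the hinge line, on a leg at each end, 45 mm off the hood's front face and 30 mm below its flat top when shut. It moves and turns with the lid; y along the bar.
- lid_hinge (a point): Middle of the lid's hinge line, 36 mm above the table; the line runs along the case's y axis. When shut, the middle of the handle bar lies 235 mm in front of it (-x of the case) and 66 mm above it.
- cover1_center (a point): Domed aluminium cover, 54 mm high, 0.14 kg, all alike (one may be absent). Point on its axis, half-way up; z points out of the mouth, up as it lies dome down on its flat 52 mm crown. Around the mouth an upright rim band, 14 mm high, 9 mm thick, 127 mm outside diameter, can be pinched from above. Dome under the band 104 mm wide. Nested, band sits on band: each 14 mm above the last.
- cover2_center (a point): Domed aluminium cover, 54 mm high, 0.14 kg, all alike (one may be absent). Point on its axis, half-way up; z points out of the mouth, up as it lies dome down on its flat 52 mm crown. Around the mouth an upright rim band, 14 mm high, 9 mm thick, 127 mm outside diameter, can be pinched from above. Dome under the band 104 mm wide. Nested, band sits on band: each 14 mm above the last.
- cover3_center (a point): Domed aluminium cover, 54 mm high, 0.14 kg, all alike (one may be absent). Point on its axis, half-way up; z points out of the mouth, up as it lies dome down on its flat 52 mm crown. Around the mouth an upright rim band, 14 mm high, 9 mm thick, 127 mm outside diameter, can be pinched from above. Dome under the band 104 mm wide. Nested, band sits on band: each 14 mm above the last.
- cover4_center (a point): Domed aluminium cover, 54 mm high, 0.14 kg, all alike (one may be absent). Point on its axis, half-way up; z points out of the mouth, up as it lies dome down on its flat 52 mm crown. Around the mouth an upright rim band, 14 mm high, 9 mm thick, 127 mm outside diameter, can be pinched from above. Dome under the band 104 mm wide. Nested, band sits on band: each 14 mm above the last.
- cover5_center (a point): Domed aluminium cover, 54 mm high, 0.14 kg, all alike (one may be absent). Point on its axis, half-way up; z points out of the mouth, up as it lies dome down on its flat 52 mm crown. Around the mouth an upright rim band, 14 mm high, 9 mm thick, 127 mm outside diameter, can be pinched from above. Dome under the band 104 mm wide. Nested, band sits on band: each 14 mm above the last.
- canister_mid (a point): Small steel canister with a black cap, 50 mm in diameter, 95 mm high, 0.35 kg, standing upright on the shut lid's flat top (132 mm above the table) at the start. Point half-way up, z up along its axis.
- tin_mid (a point): Bystander: upright tin can 66 mm in diameter, 85 mm high, this point half-way up.
- spool_mid (a point): Bystander: upright wooden roller 40 mm in diameter, 60 mm high, this point half-way up.
- weight_mid (a point): Bystander: dark steel disc weight 64 mm in diameter, 45 mm high, this point half-way up.
Not all that is in view belongs to the job. Leave any red look-alike of the part that bears cover4_center alone.

How it is judged:
By the outcome, as a careful person would: the job done as asked, in the order asked, and still so for the second after the job is handed in, with the robot touching nothing.
Of cover1, cover2, cover3, cover4, cover5 only 4 to 5 are there at a start; the rules pass over those that are not, and their reading is None.
At some moment in a run one of cover1, cover2, cover3, cover4, cover5 may be knocked a few centimetres aside while the robot is not near it.
It also fails if it takes over 200 s, if anything falls off the work surface, if the arm or the gripper's body presses on something with over 40 N, if the wrist force passes 120 N, or if a joint passes its speed limit or range.

## Working session

There is one attempt and no reset: what is moved stays moved. The work goes in short steps, Python scripts to look and compute and a tool call to move; the robot and the scene stay as the last step left them, time stands still between calls to the robot, and variables do not carry over. Pictures are saved under pics/ and viewed, and the job is handed in when it is done.

Besides the shell and the picture viewer there is one more tool, called after ">>>" as name(argument=value, ...) on one line, values as JSON. send_rows: Moves the arm, as the interface text tells. Its arguments: {"type":"object","properties":{"commands":{"type":"array"},"claw":{"type":"number"}},"required":["commands"]}

```bash
mkdir -p pics; ls; cat > h.py <<'E'
import numpy as np, cv2
from station import robot, viewer, ticket
E
python3 - <<'E'
from h import *
s=robot.get_state(); print(s)
for n in ("scene","top"):
    im=viewer.camera(n); cv2.imwrite(f"pics/{n}0.png",im); print(n,viewer.camera_model(n))
E
```

```text
pics
{'time': 0.0, 'q': array([ 1.18702050e+00,  4.23860523e-01,  1.63069532e+00,  2.45185866e-05,
        1.08860485e+00, -1.89906150e-02]), 'qd': array([-0.00092908,  0.00076861,  0.00034848,  0.00022471,  0.00019773,
        0.00128378]), 'tau': array([ 4.65539088e-04, -5.57371938e+01, -2.81751662e+01, -9.64575815e-05,
        7.24445752e-03, -8.20383889e-06]), 'tcp_pos': array([0.22270379, 0.58332505, 0.19493136]), 'tool_rot': array([-3.14154118e+00,  1.56734543e-03,  1.20599977e+00]), 'force': array([-0.46097102,  0.32356903, -1.06109934]), 'ft_torque': array([-0.00839674,  0.0060988 ,  0.03819955]), 'finger_gap': 0.08545028541840982}
scene {'fov_y': 53.7075115048883, 'cx': 318.3302426001773, 'cy': 194.1596170573572, 'k1': -0.009635172592365055, 'R': array([[ 0.22067938,  0.97525777, -0.01314911],
       [ 0.7464818 , -0.17755858, -0.64127831],
       [-0.62774639,  0.13170132, -0.76719569]]), 't': array([-0.02226477, -0.29140192,  1.51372942])}
top {'fov_y': 46.93918403949881, 'cx': 320.2524438873339, 'cy': 197.4431666526586, 'k1': -0.0279350913235974, 'R': array([[ 0.0291688 , -0.99957363,  0.00131597],
       [-0.99068092, -0.02908448, -0.13306165],
       [ 0.1330432 ,  0.00257754, -0.99110689]]), 't': array([-0.12198864,  0.48854397,  1.14327137])}
```

View pics/scene0.png

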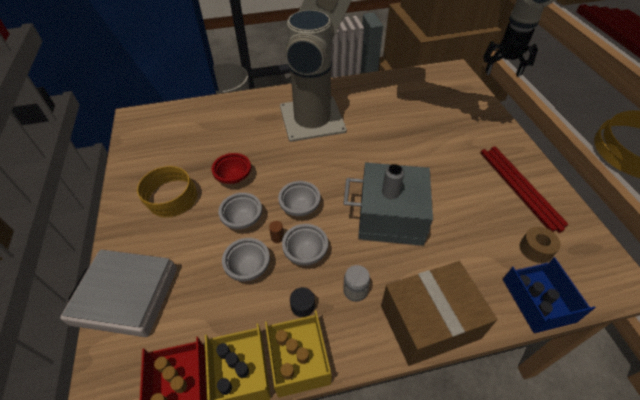

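View pics/top0.png

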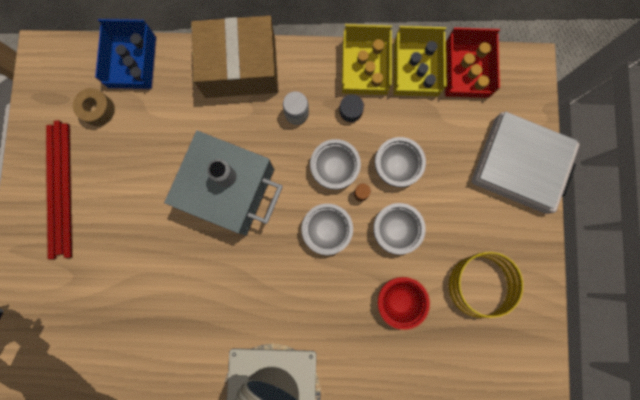

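```bash
cat >> h.py <<'E'
def K(n):
    m=viewer.camera_model(n); f=200/np.tan(np.radians(m['fov_y']/2)); return m,f
def ray(n,uv):
    m,f=K(n); uv=np.atleast_2d(np.asarray(uv,float))
    d=(uv-[m['cx'],m['cy']])/f; s=d.copy()
    for _ in range(10): s=d/(1+m['k1']*(s**2).sum(1,keepdims=True))
    R=np.array(m['R']);t=np.array(m['t'])
    D=np.c_[s,np.ones(len(s))]@R; return -R.T@t,D
def plane(n,uv,z):
    c,D=ray(n,uv); return c+D*((z-c[2])/D[:,2:3])
def proj(n,X):
    m,f=K(n); X=np.atleast_2d(X); c=X@np.array(m['R']).T+np.array(m['t']); s=c[:,:2]/c[:,2:]
    s=s*(1+m['k1']*(s**2).sum(1,keepdims=True)); return s*f+[m['cx'],m['cy']]
def tri(uv1,uv2,n1='scene',n2='top'):
    c1,d1=ray(n1,uv1);c2,d2=ray(n2,uv2);d1=d1[0]/np.linalg.norm(d1);d2=d2[0]/np.linalg.norm(d2)
    A=np.c_[d1,-d2];k=np.linalg.lstsq(A,c2-c1,rcond=None)[0];p,q=c1+k[0]*d1,c2+k[1]*d2
    return (p+q)/2,np.linalg.norm(p-q)
def crop(im,x0,y0,x1,y1,k,fn):
    cv2.imwrite(fn,cv2.resize(im[y0:y1,x0:x1],None,fx=k,fy=k,interpolation=cv2.INTER_CUBIC))
E
python3 - <<'E'
from h import *
t=cv2.imread('pics/top0.png');s=cv2.imread('pics/scene0.png')
crop(t,150,85,350,235,4,'pics/t0c.png');crop(s,330,130,480,255,5,'pics/s0c.png')
crop(t,290,120,440,260,4,'pics/t0d.png')
hsv=cv2.cvtColor(t,cv2.COLOR_BGR2HSV)
for p in [(335,145),(335,163),(295,105),(220,200),(250,170),(360,130),(400,230)]: print(p,t[p[1],p[0]],hsv[p[1],p[0]])
E
```

```text
(335, 145) [118 120 124] [ 10  12 124]
(335, 163) [168 171 177] [ 10  13 177]
(295, 105) [159 163 170] [ 11  17 170]
(220, 200) [112 116 107] [ 77  20 116]
(250, 170) [113 116 110] [ 75  13 116]
(360, 130) [ 94 133 168] [ 16 112 168]
(400, 230) [168 171 178] [  9  14 178]
```

View pics/t0c.png

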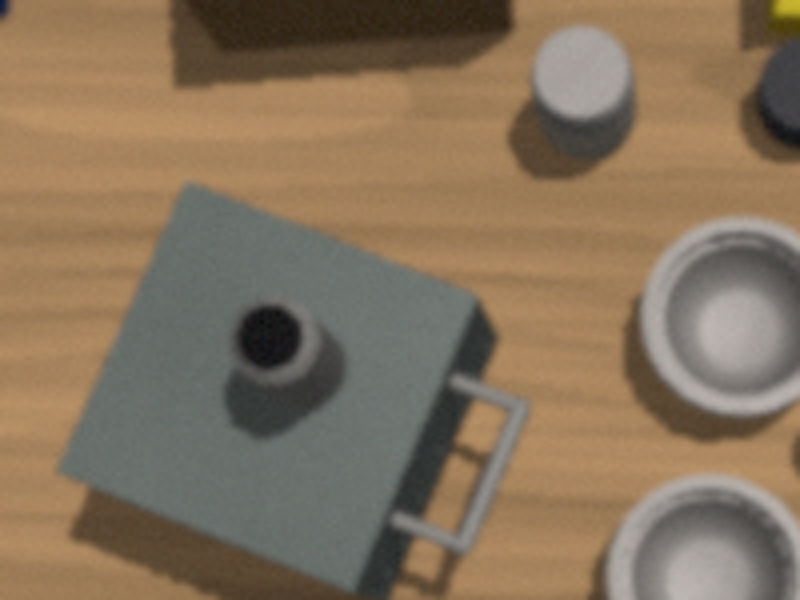

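View pics/t0d.png

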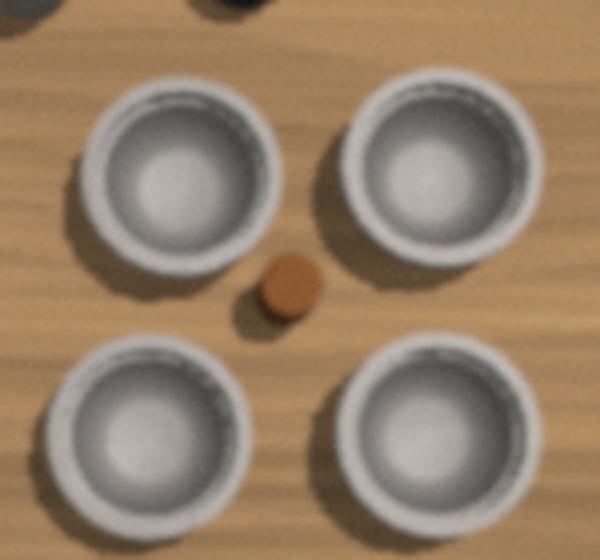

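View pics/s0c.png

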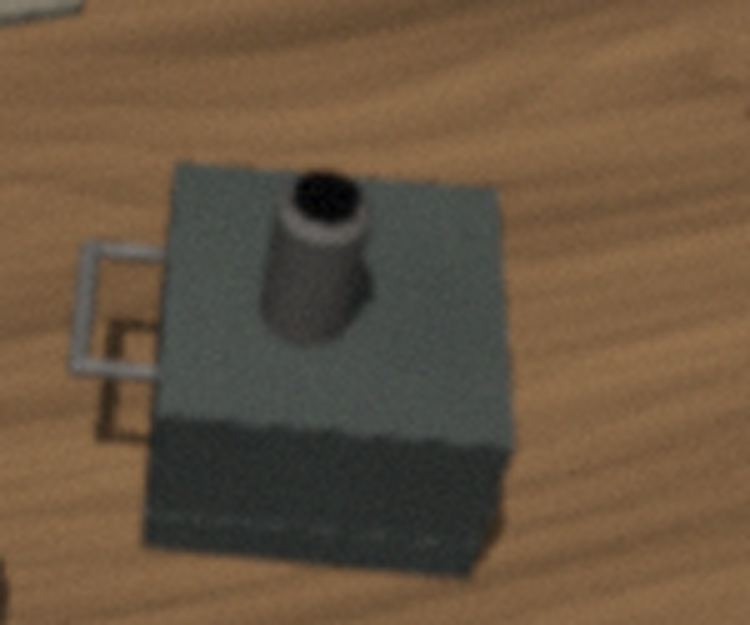

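```bash
cat >> h.py <<'E'
def circfit(P):
    A=np.c_[2*P[:,:2],np.ones(len(P))];b=(P[:,:2]**2).sum(1)
    x=np.linalg.lstsq(A,b,rcond=None)[0];return x[:2],np.sqrt(x[2]+x[:2]@x[:2])
def sil(im,smax,vmin,box):
    hsv=cv2.cvtColor(im,cv2.COLOR_BGR2HSV); m=((hsv[...,1]<smax)&(hsv[...,2]>vmin)).astype(np.uint8)
    k=np.zeros_like(m);x0,y0,x1,y1=box;k[y0:y1,x0:x1]=m[y0:y1,x0:x1]
    k=cv2.morphologyEx(k,cv2.MORPH_OPEN,np.ones((2,2)))
    cs,_=cv2.findContours(k,cv2.RETR_EXTERNAL,cv2.CHAIN_APPROX_NONE); return cs
def covers(n,im,box,z=0.054,smax=60,vmin=85):
    out=[]
    for c in sil(im,smax,vmin,box):
        if cv2.contourArea(c)<700: continue
        h=cv2.convexHull(c)[:,0].astype(float)
        p,r=circfit(plane(n,h,z)); (u,v),_,_=cv2.fitEllipse(cv2.convexHull(c)) if len(h)>5 else ((0,0),0,0)
        out.append((p,r,(u,v)))
    return out
E
python3 - <<'E'
from h import *
t=cv2.imread('pics/top0.png');s=cv2.imread('pics/scene0.png')
for o in covers('top',t,(285,130,440,265)): print('top',o)
for o in covers('scene',s,(205,170,335,290),vmin=75): print('scene',o)
# lid top corners
off=np.array([150,85])
C=off+np.array([[190,185],[478,297],[358,590],[62,470]])/4
P=plane('top',C,.132); print(P, np.linalg.norm(P-np.roll(P,-1,0),axis=1),P.mean(0))
off=np.array([330,130]); C=off+np.array([[177,165],[497,188],[512,447],[160,420]])/5
P=plane('scene',C,.132); print(P, np.linalg.norm(P-np.roll(P,-1,0),axis=1),P.mean(0))
print('can',plane('top',np.array([150,85])+np.array([[270,337]])/4,.227),plane('scene',np.array([330,130])+np.array([[325,195]])/5,.227))
tt=np.array([150,85]);ss=np.array([330,130])
print('bar',tri(ss+np.array([90,248])/5,tt+np.array([525,405])/4),tri(ss+np.array([78,370])/5,tt+np.array([463,548])/4))
print('tin',plane('top',tt+np.array([[583,73]])/4,.085),'spool',plane('top',np.array([290,120])+np.array([[291,282]])/4,.06),'weight',plane('top',[[351,106]],.045))
print(plane('top',[[403,303]],.054))
b=np.array([[193,20],[273,17],[276,80],[196,85]]);print('box',plane('top',b,.09))
E
```

```text
top (array([ 0.40857789, -0.12860967]), np.float64(0.06406227752521632), (327.7231140136719, 229.9599609375))
top (array([ 0.41511463, -0.30805429]), np.float64(0.06433705366638436), (399.9142761230469, 229.45730590820312))
top (array([ 0.57376263, -0.1446263 ]), np.float64(0.06433843431148986), (335.8273620605469, 164.9130401611328))
top (array([ 0.58432281, -0.3093352 ]), np.float64(0.06457859335428075), (400.795166015625, 162.6488800048828))
scene (array([ 0.59475196, -0.30913217]), np.float64(0.06331799178461438), (246.1570281982422, 259.412841796875))
scene (array([ 0.58440664, -0.14534988]), np.float64(0.06352125873306172), (305.3146057128906, 244.3439178466797))
scene (array([ 0.42623156, -0.30806273]), np.float64(0.06332739919470387), (240.4779815673828, 210.64146423339844))
scene (array([ 0.41999518, -0.12929445]), np.float64(0.06339051693271273), (299.6160888671875, 198.17019653320312))
[[0.62932565 0.18961967 0.132     ]
 [0.56607113 0.01461867 0.132     ]
 [0.39129006 0.07647068 0.132     ]
 [0.45603194 0.25348122 0.132     ]] [0.18608192 0.18540253 0.18847875 0.18468625] [0.5106797  0.13354756 0.132     ]
[[0.39832359 0.07778524 0.132     ]
 [0.45996746 0.25444381 0.132     ]
 [0.63727881 0.18776572 0.132     ]
 [0.57765024 0.01312046 0.132     ]] [0.18710483 0.18943412 0.18454412 0.19062944] [0.51830503 0.13327881 0.132     ]
can [[0.52041698 0.11421919 0.227     ]] [[0.52435726 0.11133148 0.227     ]]
bar (array([ 0.49553111, -0.01303852,  0.18556331]), np.float64(0.015213491127891544)) (array([ 0.42691072,  0.02459756, -0.01105135]), np.float64(0.018683212271365823))
tin [[ 0.72156211 -0.03933617  0.085     ]] spool [[ 0.50886066 -0.21336888  0.06      ]] weight [[ 0.73227362 -0.18055344  0.045     ]]
[[ 0.23544547 -0.31690537  0.054     ]]
box [[0.93563165 0.23334955 0.09      ]
 [0.94916367 0.02747842 0.09      ]
 [0.77927378 0.01232324 0.09      ]
 [0.76064683 0.21334521 0.09      ]]
```

```bash

python3 - <<'E'
from h import *
for n in('top','scene'):
    m,f=K(n);R=np.array(m['R']);print(n,f,-R.T@m['t'],np.abs(R@R.T-np.eye(3)).max())
tt=np.array([150,85])-.375;ss=np.array([330,130])-.4
T=tt+np.array([[190,185],[478,297],[358,590],[62,470]])/4
S=ss+np.array([[512,447],[160,420],[177,165],[497,188]])/5
# order: top idx0 (x.63,y.19) scene (512,447); idx1 (x.57,y.01)=(160,420); idx2(.39,.07)=(177,165); idx3=(497,188)
for a,b in zip(S,T): print(tri(a,b))
print('bar',tri(ss+np.array([78,370])/5,tt+np.array([525,405])/4),tri(ss+np.array([90,248])/5,tt+np.array([463,548])/4))
print('can',tri(ss+np.array([325,195])/5,tt+np.array([270,337])/4))
print('proj tcp',proj('scene',robot.get_state()['tcp_pos']),proj('top',robot.get_state()['tcp_pos']))
s=cv2.imread('pics/scene0.png');crop(s,460,0,580,90,6,'pics/s0g.png')
t=cv2.imread('pics/top0.png');crop(t,0,300,150,400,5,'pics/t0g.png')
E
```

```text
top 460.63689341736324 [ 0.33544498 -0.1106744   1.19827113] 2.220446049250313e-16
scene 395.01138608261294 [ 1.17267779 -0.22938719  0.9741642 ] 3.3306690738754696e-16
(array([0.63172277, 0.19145955, 0.12555341]), np.float64(0.0018579095527081022))
(array([0.56900334, 0.01606914, 0.1218786 ]), np.float64(0.001361219519957184))
(array([0.39241655, 0.07843091, 0.12762049]), np.float64(0.0005498613901468115))
(array([0.45702281, 0.25481408, 0.13063964]), np.float64(0.00015522014950960955))
bar (array([ 0.50828386, -0.01241285,  0.09916668]), np.float64(0.0010295242930685288)) (array([0.42050883, 0.02003368, 0.09934137]), np.float64(0.0032300483967835653))
can (array([0.52110472, 0.11363339, 0.22514963]), np.float64(0.0037234633415439843))
proj tcp [[497.95206195  87.0526679 ]] [[ -2.49726838 301.4042313 ]]
```

View pics/s0g.png

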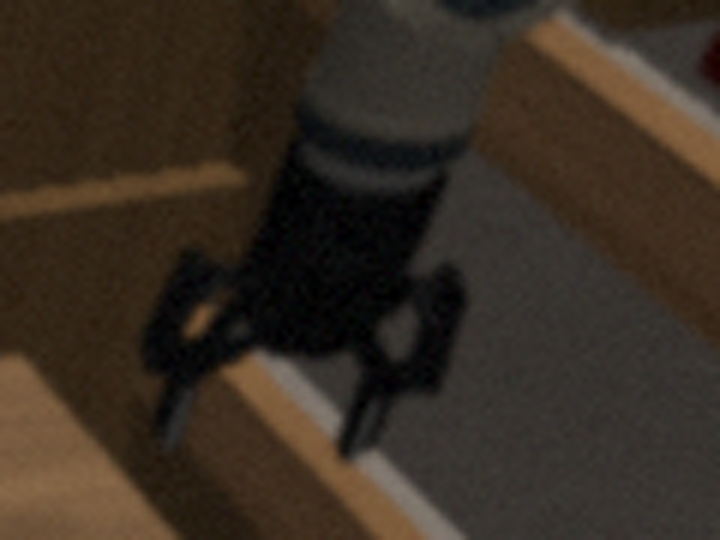

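>>> send_rows(commands=[0,0,-1,0,0,-0.87,0,0,-1,0,0,-0.87,0,0,-1,0,0,-0.87,0,0,-1,0,0,-0.875,0,0,-0.5,0,0,0,0,0,0,0,0,0])

```text
time: 0.85
tcp_pos: [0.223, 0.5841, 0.3086]
tool_rot: [3.141, -0.001, 1.569]
force: [1.1, 0.6, 0.7]
finger_gap: 0.0855
```

>>> send_rows(commands=[-0.99,0.627,0,0,0,0,-0.99,0.627,0,0,0,0,-0.99,0.627,0,0,0,0,-0.99,0.627,0,0,0,0,-0.99,0.627,0,0,0,0,-0.99,0.627,0,0,0,0,-0.99,0.627,0,0,0,0,-0.99,0.627,0,0,0,0,-0.99,0.627,0,0,0,0,-0.99,0.627,0,0,0,0,-0.99,0.627,0,0,0,0,-0.99,0.627,0,0,0,0,-0.99,0.627,0,0,0,0,-0.99,0.627,0,0,0,0,-0.99,0.627,0,0,0,0,-0.99,0.627,0,0,0,0,-0.99,0.627,0,0,0,0,-0.99,0.627,0,0,0,0,-0.99,0.627,0,0,0,0,0,0,0,0,0,0])

```text
time: 3.35
tcp_pos: [0.5208, 0.1123, 0.3067]
tool_rot: [-3.139, 0.001, 1.567]
force: [0.1, 0.1, 0.5]
finger_gap: 0.0855
```

```bash

python3 - <<'E'
from h import *
t=viewer.camera('top');s=viewer.camera('scene');cv2.imwrite('pics/top1.png',t);cv2.imwrite('pics/scene1.png',s)
crop(t,150,85,350,235,4,'pics/t1c.png');crop(s,330,60,480,185,5,'pics/s1c.png')
st=robot.get_state();p=st['tcp_pos'];print(p,st['tool_rot'])
for d in (0,.013): print(proj('scene',p+[0,0,d]),proj('top',p+[0,0,d]))
for e in(-1,1): print(proj('scene',p+[0,e*.05,.013]),proj('top',p+[0,e*.05,.013]))
E
```

```text
[0.52007439 0.11368747 0.30709943] [-3.13943028e+00  6.33964577e-06  1.56945084e+00]
[[399.74584844 145.02706038]] [[208.86684008 161.57889763]]
[[400.52140281 141.07621021]] [[207.27990697 160.17697815]]
[[380.84109431 144.38748141]] [[232.8676922  160.89325223]]
[[419.92009857 137.81422197]] [[181.75888358 159.46855183]]
```

View pics/t1c.png

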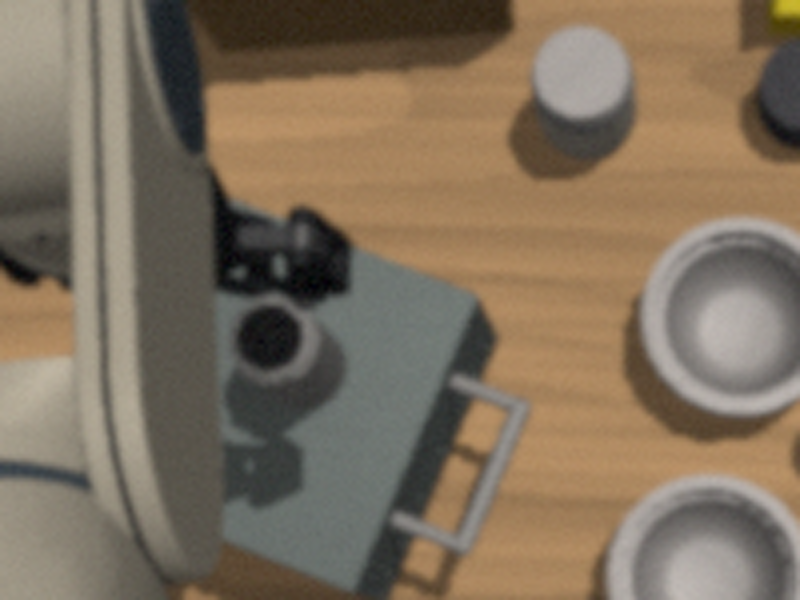

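View pics/s1c.png

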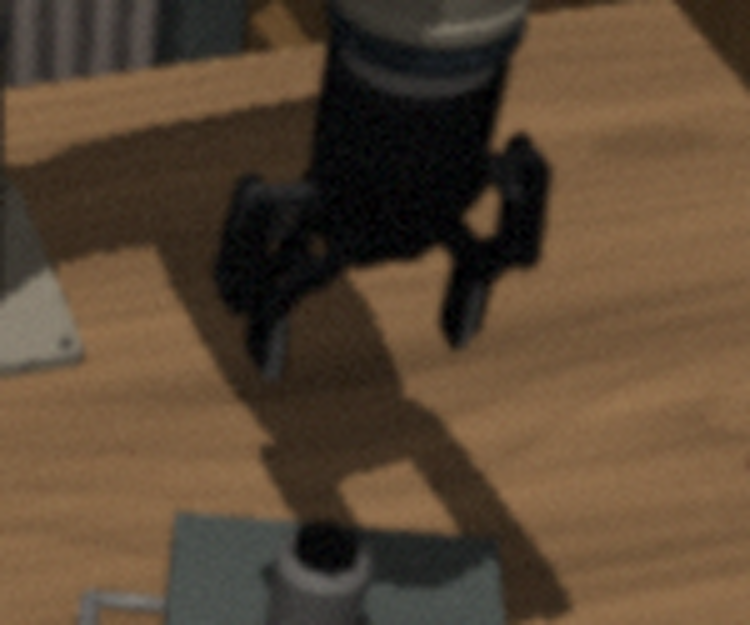

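>>> send_rows(commands=[0,0,0,0,0,0,0,0,0,0,0,0,0,0,0,0,0,0,0,0,0,0,0,0,0,0,0,0,0,0,0,0,0,0,0,0,0,0,0,0,0,0,0,0,0,0,0,0], claw=0.8)

```text
time: 4.45
tcp_pos: [0.5209, 0.1136, 0.3082]
tool_rot: [3.142, 0.0, 1.571]
force: [0.0, -1.0, 1.1]
finger_gap: 0.0173
```

```bash

python3 - <<'E'
from h import *
s=viewer.camera('scene');cv2.imwrite('pics/scene2.png',s)
crop(s,330,60,480,185,5,'pics/s2c.png')
st=robot.get_state();p=st['tcp_pos'];print(p,st['tool_rot'],st['finger_gap'],proj('scene',p))
E
```

```text
[0.52086514 0.11363473 0.30823945] [ 3.14154208e+00 -1.23757926e-05  1.57088705e+00] 0.017427730103605692 [[399.90608273 144.90328601]]
```

View pics/s2c.png

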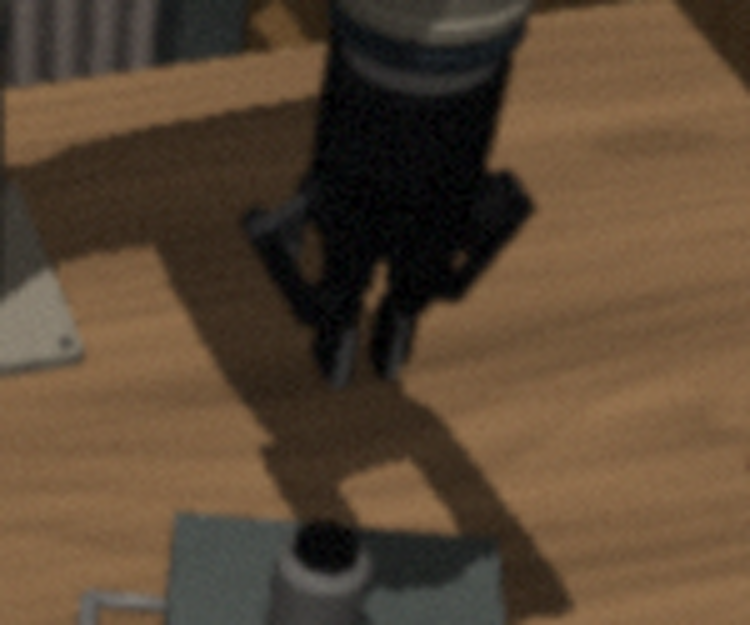

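```bash

python3 - <<'E'
from h import *
t=cv2.imread('pics/top0.png');s=cv2.imread('pics/scene0.png')
crop(t,215,330,335,400,6,'pics/tb.png');crop(s,270,80,360,150,8,'pics/sb.png')
E
```

```text
(no output)
```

View pics/tb.png

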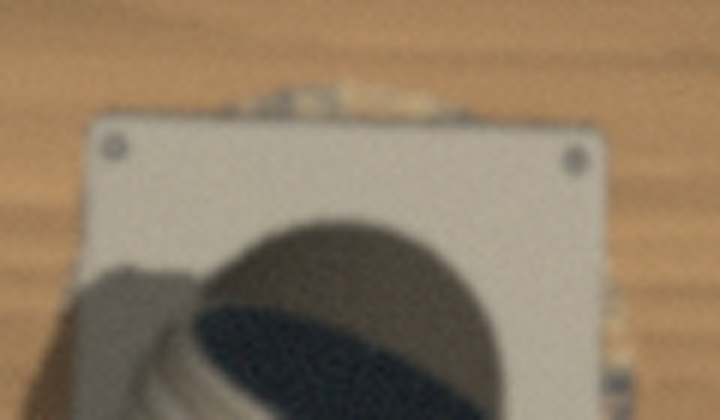

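View pics/sb.png

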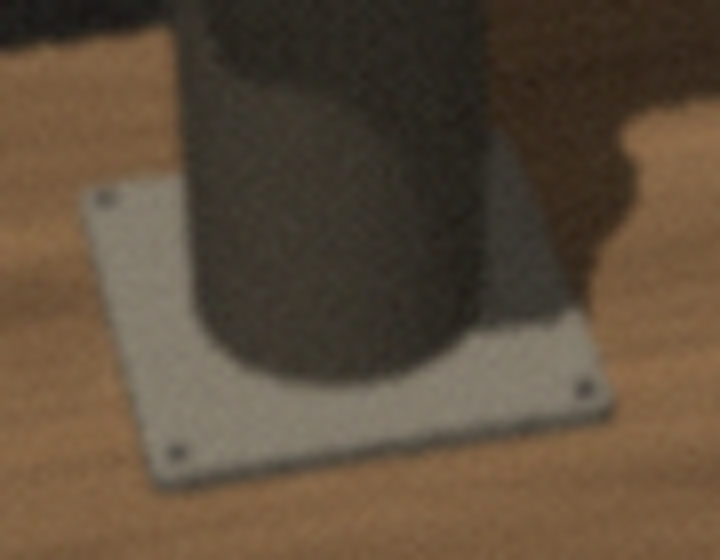

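```bash

python3 - <<'E'
from h import *
T=np.array([215,330])-.4+np.array([[114,147],[574,160]])/6
S=np.array([270,80])-.44+np.array([[585,388],[177,453],[104,198]])/8
for z in (0,.012): print(z,plane('top',T,z),plane('scene',S,z))
print(tri(S[0],T[0]),tri(S[1],T[1]))
E
```

```text
0 [[ 0.09178598  0.0990711   0.        ]
 [ 0.09245657 -0.09420215  0.        ]] [[ 8.28775016e-02  9.73241421e-02  0.00000000e+00]
 [ 8.24892258e-02 -9.61022424e-02  1.11022302e-16]
 [-1.11904921e-01 -9.78130191e-02  1.11022302e-16]]
0.012 [[ 0.09422609  0.09697062  0.012     ]
 [ 0.09488996 -0.09436711  0.012     ]] [[ 0.09630194  0.09329963  0.012     ]
 [ 0.09591844 -0.09774408  0.012     ]
 [-0.09608111 -0.09943378  0.012     ]]
(array([0.09347568, 0.09580437, 0.00944662]), np.float64(0.003227488587109509)) (array([ 0.09434357, -0.09593499,  0.01038039]), np.float64(0.0032097222845822062))
```

```bash

python3 - <<'E'
from h import *
p=np.array([.5208,.1136,.308])
for d in (0,.019,.028,.073,.1,.2,.22): print(d,(proj('scene',p+[0,0,d])-[330,60])*5,(proj('top',p+[0,0,d])-[150,85])*4)
E
```

```text
0 [[349.34555883 424.79950945]] [[235.30144858 304.49613353]]
0.019 [[355.05641392 395.74856504]] [[225.95074834 296.20012499]]
0.028 [[357.82226227 381.67592166]] [[221.38281934 292.14718725]]
0.073 [[372.27202896 308.12509218]] [[197.0917082  270.59204007]]
0.1 [[381.47209364 261.26916283]] [[181.24198159 256.52511164]]
0.2 [[419.55551376  67.08854715]] [[112.23760641 195.26029701]]
0.22 [[428.03341545  23.81232436]] [[ 96.08543195 180.91452812]]
```

View pics/scene2.png

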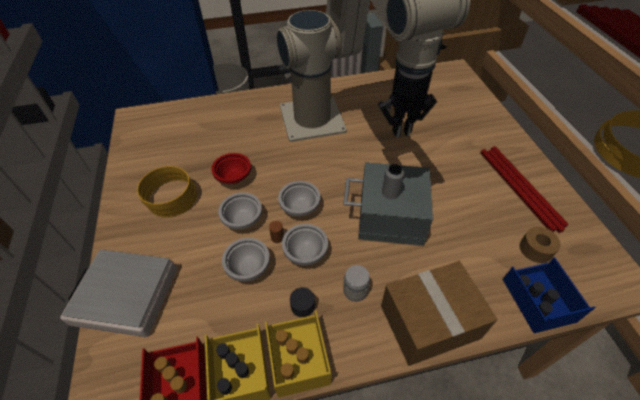

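>>> send_rows(commands=[0,0,0,0,0,0,0,0,0,0,0,0,0,0,0,0,0,0,0,0,0,0,0,0,0,0,0,0,0,0,0,0,0,0,0,0,0,0,0.5,0,0,0,0,0,0.5,0,0,0,0,0,0.5,0,0,0], claw=0)

```text
time: 5.62
tcp_pos: [0.5205, 0.1136, 0.2693]
tool_rot: [-3.141, 0.0, 1.571]
force: [-0.3, -0.1, 0.2]
finger_gap: 0.0856
```

```bash
cat >> h.py <<'E'
def look(name,tb=None,sb=None,k=4):
    t=viewer.camera('top');s=viewer.camera('scene');cv2.imwrite(f'pics/top{name}.png',t);cv2.imwrite(f'pics/scene{name}.png',s)
    if tb: crop(t,*tb,k,f'pics/tc{name}.png')
    if sb: crop(s,*sb,k,f'pics/sc{name}.png')
    st=robot.get_state();print(st['time'],st['tcp_pos'],st['tool_rot'],st['force'],st['finger_gap']);return t,s
E
python3 -c "
from h import *
look('3',(150,85,350,235),(330,60,480,185))"
```

```text
5.725 [0.51966223 0.11343044 0.26856923] [-3.13805863e+00  6.62035409e-04  1.57091810e+00] [ 0.11601275  0.01224819 -0.95354507] 0.08531664431214737
```

View pics/sc3.png

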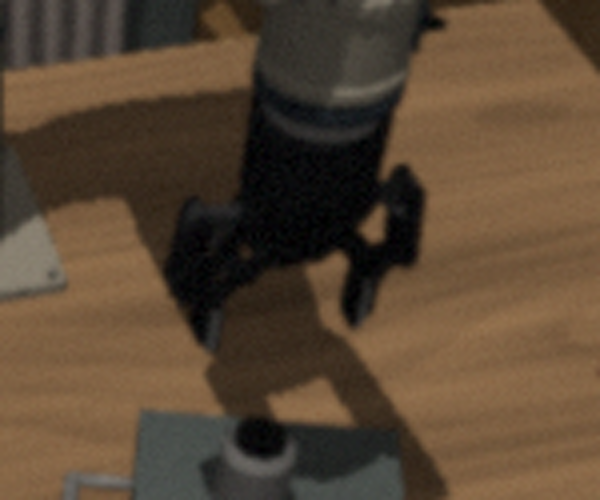

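View pics/tc3.png

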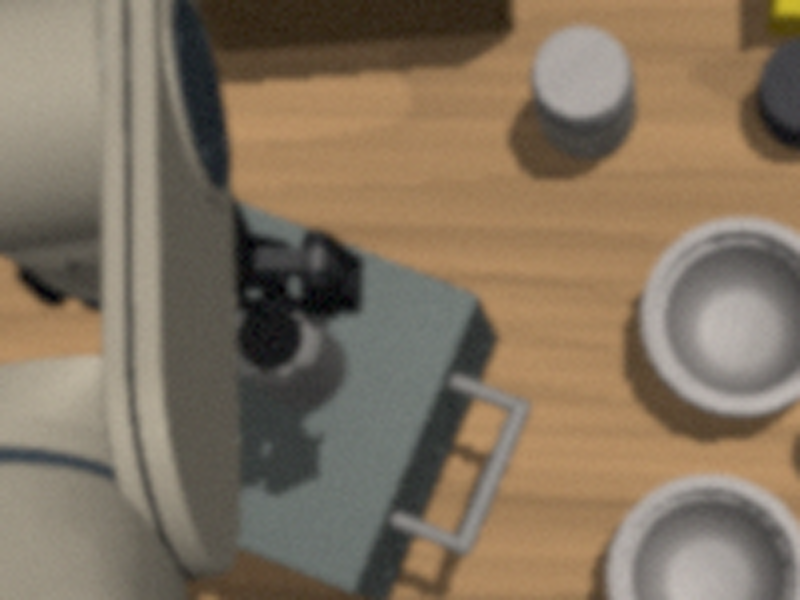

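>>> send_rows(commands=[0.03,0.04,0.7,0,0,0,0,0,0.7,0,0,0,0,0,0.7,0,0,0,0,0,0.7,0,0,0,0,0,0.7,0,0,0,0,0,0.4,0,0,0,0,0,0,0,0,0])

```text
time: 6.6
tcp_pos: [0.5214, 0.1143, 0.1724]
tool_rot: [-3.14, 0.0, 1.571]
force: [0.5, -0.1, 0.1]
finger_gap: 0.0854
```

```bash
python3 -c "
from h import *
look('4',(150,85,350,235),(330,60,480,185))"
```

```text
6.7 [0.52222953 0.11449553 0.17354967] [ 3.14095218e+00 -1.04090420e-04  1.57097507e+00] [ 0.38675167 -0.83697008  0.55553483] 0.08532550001966457
```

View pics/sc4.png

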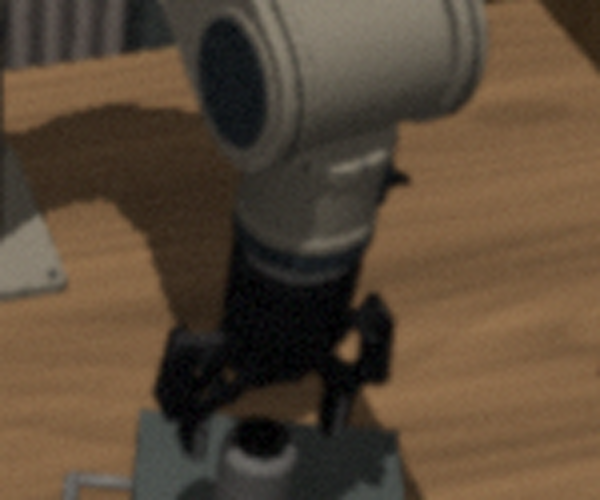

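View pics/tc4.png

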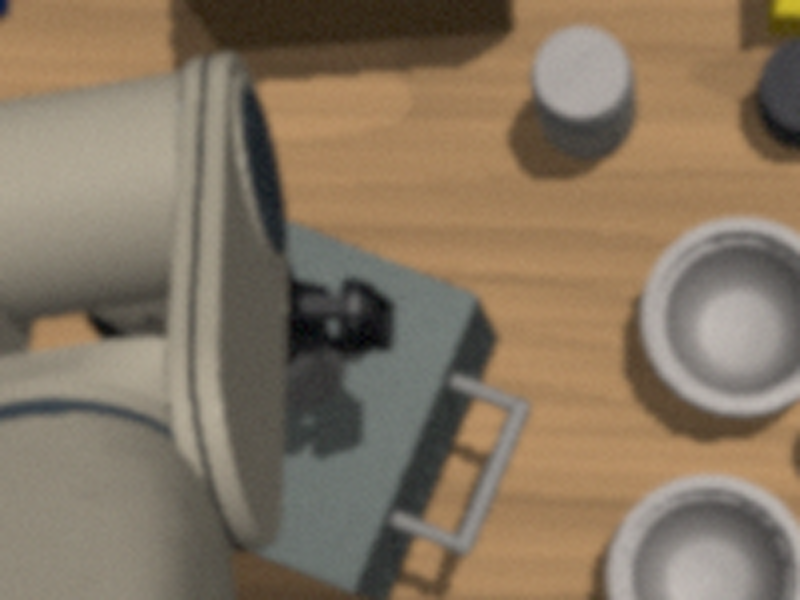

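```bash
python3 -c "
from h import *
p=np.array([.522,.1145,.1735])
for nm,o in (('nom',[0,-.05,.013]),('z+30',[0,-.05,.043]),('x-25',[-.025,-.05,.013])):
    a=p+o
    print(nm,(proj('scene',a)-[330,60])*4,[((proj('top',a+[d,0,0])-[150,85])*4).round() for d in(-.011,.011)])
"
```

```text
nom [[183.76095227 487.37588917]] [array([[374., 370.]]), array([[376., 331.]])]
z+30 [[188.30661335 456.72484397]] [array([[365., 360.]]), array([[367., 321.]])]
x-25 [[172.20681382 460.47436616]] [array([[371., 414.]]), array([[374., 375.]])]
```

>>> send_rows(commands=[0,0,0.32,0,0,0,0,0,0.32,0,0,0,0,0,0,0,0,0])

```text
time: 7.08
tcp_pos: [0.5212, 0.1143, 0.1564]
tool_rot: [-3.14, 0.0, 1.571]
force: [-1.0, -1.1, -1.0]
finger_gap: 0.0851
```

>>> send_rows(commands=[0,0,0,0,0,0,0,0,0,0,0,0,0,0,0,0,0,0,0,0,0,0,0,0,0,0,0,0,0,0,0,0,0,0,0,0], claw=1)

```text
time: 7.82
tcp_pos: [0.5221, 0.1144, 0.1577]
tool_rot: [3.141, -0.0, 1.571]
force: [-1.4, -1.6, 6.7]
finger_gap: 0.0486
```

```bash
python3 -c "
from h import *
look('5',(150,85,350,235),(330,60,480,185))"
```

```text
7.925 [0.52212923 0.11439332 0.15771962] [ 3.14087177e+00 -1.62434852e-05  1.57096533e+00] [-0.67005036 -1.69965063  5.73872535] 0.04904513274169259
```

View pics/sc5.png

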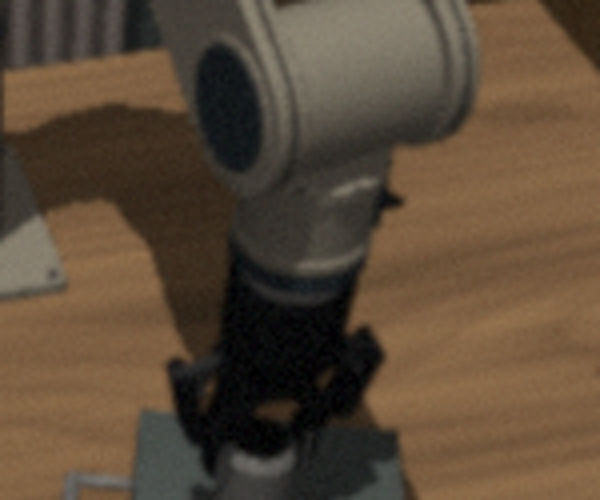

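>>> send_rows(commands=[0,0,-0.4,0,0,0,0,0,-0.8,0,0,0,0,0,-0.8,0,0,0,0,0,-0.4,0,0,0,0,0,0,0,0,0])

```text
time: 8.55
tcp_pos: [0.522, 0.1145, 0.2176]
tool_rot: [3.141, -0.0, 1.571]
force: [-0.2, -0.0, -4.0]
finger_gap: 0.0485
```

```bash
python3 -c "
from h import *
look('6',(150,85,350,235),(330,60,480,185))"
```

```text
8.65 [0.52130953 0.11432518 0.21655287] [-3.14048882e+00  2.00100261e-04  1.57093164e+00] [ 0.25400907  0.4712364  -2.77516498] 0.048810888705443096
```

View pics/sc6.png

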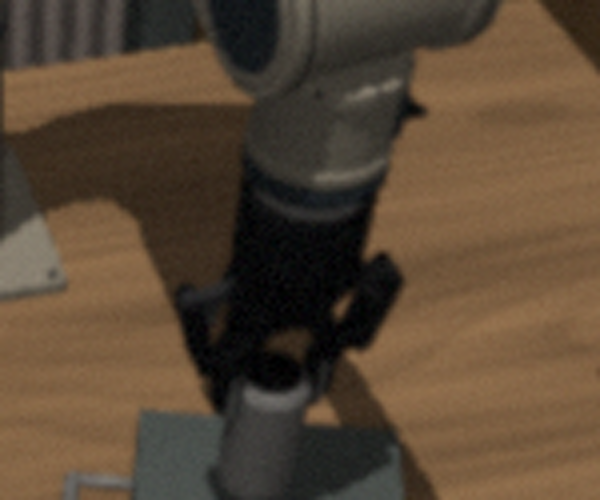

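>>> send_rows(commands=[0.4,-0.5,0,0,0,0,0.737,-0.895,0,0,0,0,0.737,-0.895,0,0,0,0,0.737,-0.895,0,0,0,0,0.737,-0.895,0,0,0,0,0.737,-0.895,0,0,0,0,0.737,-0.895,0,0,0,0,0.737,-0.895,0,0,0,0,0.737,-0.895,0,0,0,0,0.33,-0.4,0,0,0,0,0,0,0.6,0,0,0,0,0,1,0,0,0,0,0,1,0,0,0,0,0,1,0,0,0,0,0,1,0,0,0,0,0,1,0,0,0,0,0,0.9,0,0,0,0,0,0.5,0,0,0,0,0,0,0,0,0])

```text
time: 11.02
tcp_pos: [0.32, 0.2792, 0.0413]
tool_rot: [-3.14, 0.001, 1.57]
force: [0.5, 0.3, -2.5]
finger_gap: 0.0484
```

>>> send_rows(commands=[0,0,0.25,0,0,0,0,0,0.2,0,0,0,0,0,0.1,0,0,0,0,0,0,0,0,0])

```text
time: 11.52
tcp_pos: [0.3203, 0.2801, 0.0285]
tool_rot: [3.142, -0.0, 1.571]
force: [0.3, 0.1, -3.0]
finger_gap: 0.0486
```

>>> send_rows(commands=[0,0,0.06,0,0,0,0,0,0.04,0,0,0,0,0,0,0,0,0])

```text
time: 11.9
tcp_pos: [0.3203, 0.28, 0.0259]
tool_rot: [-3.142, 0.0, 1.571]
force: [0.7, -1.1, -2.2]
finger_gap: 0.0483
```

>>> send_rows(commands=[0,0,0.05,0,0,0,0,0,0.03,0,0,0,0,0,0,0,0,0])

```text
time: 12.28
tcp_pos: [0.3206, 0.2801, 0.0252]
tool_rot: [3.141, -0.0, 1.571]
force: [-2.4, -5.4, 20.1]
finger_gap: 0.0485
```

>>> send_rows(commands=[0,0,-0.03,0,0,0,0,0,0,0,0,0,0,0,0,0,0,0,0,0,0,0,0,0,0,0,-0.3,0,0,0,0,0,-0.6,0,0,0,0,0,-1,0,0,0,0,0,-1,0,0,0,0,0,-1,0,0,0,0,0,-1,0,0,0,0,0,-1,0,0,0,0,0,-1,0,0,0,0,0,0,0,0,0], claw=0)

```text
time: 13.9
tcp_pos: [0.3213, 0.2808, 0.1991]
tool_rot: [3.138, -0.003, 1.571]
force: [0.4, 0.8, -0.1]
finger_gap: 0.0853
```

```bash
python3 -c "
from h import *
look('7',(50,50,250,250),(330,60,530,210))"
```

```text
14.0 [0.32007137 0.27982823 0.19708505] [ 3.14147377e+00 -8.57773666e-05  1.57096710e+00] [ 0.70976927 -1.54261464 -0.44252494] 0.08523971379033518
```

View pics/scene7.png

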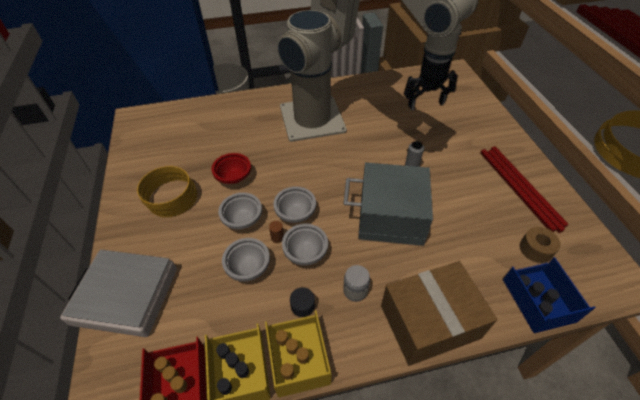

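View pics/top7.png

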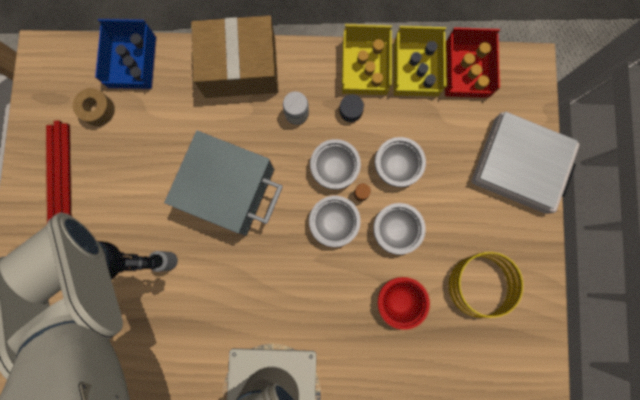

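```bash
python3 -c "
from h import *
s=cv2.imread('pics/scene7.png');t=cv2.imread('pics/top7.png')
crop(s,390,130,440,180,10,'pics/x.png')
"
```

```text
(no output)
```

View pics/x.png

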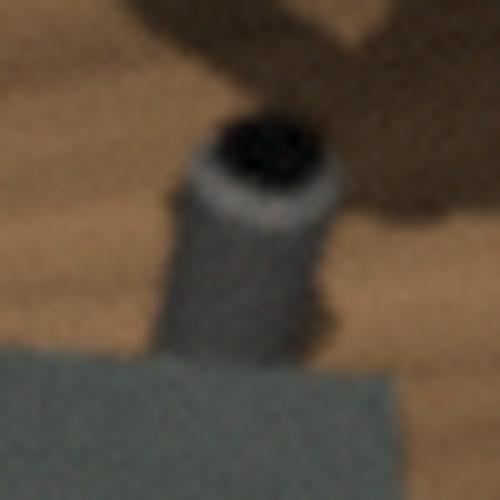

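>>> send_rows(commands=[1,-0.5,0,0,0,0,1,-0.5,0,0,0,0,1,-0.5,0,0,0,0,1,-0.5,0,0,0,0,0,0,1,0,0,0,0,0,1,0,0,0,0,0,1,0,0,0,0,0,1,0,0,0,0,0,1,0,0,0,0,0,0.8,0,0,0,0,0,0,0,0,0,0,0,0,0,0,0], claw=0.8)

```text
time: 15.5
tcp_pos: [0.2702, 0.3799, 0.0522]
tool_rot: [-3.141, 0.001, 1.571]
force: [0.0, 0.2, 0.0]
finger_gap: 0.0173
```

```bash
python3 -c "
from h import *
print(plane('scene',[[390+270/10-.45,130+150/10-.45]],.095))
look('8',(50,200,200,300),(380,30,500,130),6)
p=robot.get_state()['tcp_pos']
for d in(0,.028): print((proj('scene',p+[0,0,d])-[380,30])*6)
"
```

```text
[[0.32309804 0.27616157 0.095     ]]
15.6 [0.27054931 0.38037598 0.05279302] [ 3.14102193e+00 -7.84299994e-04  1.57094617e+00] [-0.2815144   0.39636467 -0.66059207] 0.017031467130636326
[[343.15548132 651.14435029]]
[[353.95037927 613.87251211]]
```

View pics/sc8.png

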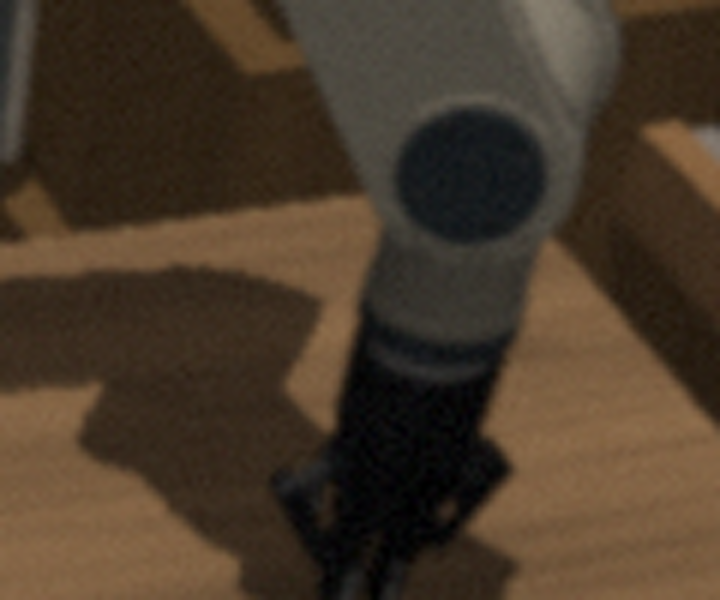

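```bash
python3 -c "
from h import *
s=cv2.imread('pics/scene8.png');crop(s,410,100,480,170,8,'pics/x2.png')
p=np.array([.2705,.3804,.0528])
for d in(0,.028,-.0528): print((proj('scene',p+[0,0,d])-[410,100])*8)
"
```

```text
[[217.54938647 308.09575042]]
[[231.94240254 258.39949639]]
[[191.59779525 397.66421894]]
```

View pics/x2.png

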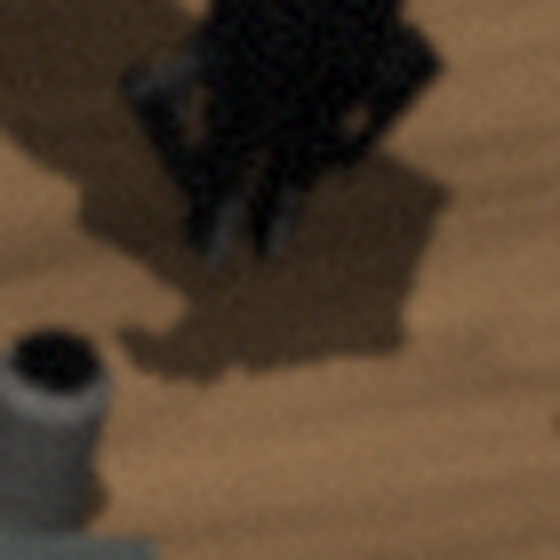

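>>> send_rows(commands=[0,0,0.8,0,0,0,0,0,0.6,0,0,0,0,0,0.3,0,0,0,0,0,0,0,0,0])

```text
time: 16.1
tcp_pos: [0.2701, 0.3798, 0.0094]
tool_rot: [-3.141, 0.001, 1.571]
force: [0.3, 0.7, 0.0]
finger_gap: 0.0168
```

```bash
python3 -c "
from h import *
t,s=look('9');crop(s,410,100,480,170,8,'pics/x3.png')
"
```

```text
16.2 [0.27044213 0.38022296 0.00994144] [ 3.14141050e+00 -2.62351387e-04  1.57093123e+00] [-0.15831628  0.24099101  0.14181624] 0.01695413448029126
```

View pics/x3.png

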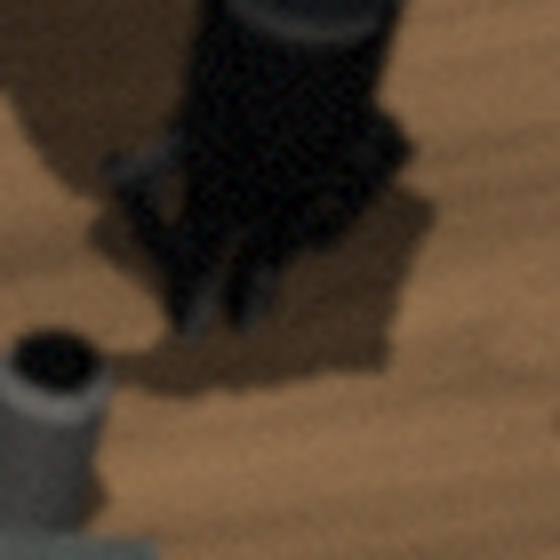

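>>> send_rows(commands=[0,0,0.2,0,0,0,0,0,0.2,0,0,0,0,0,0,0,0,0])

```text
time: 16.58
tcp_pos: [0.2701, 0.3798, -0.0006]
tool_rot: [-3.141, 0.001, 1.571]
force: [0.1, -1.1, 0.2]
finger_gap: 0.0169
```

>>> send_rows(commands=[0,0,0.2,0,0,0,0,0,0.1,0,0,0,0,0,0.1,0,0,0,0,0,0,0,0,0])

```text
time: 17.08
tcp_pos: [0.2702, 0.3799, -0.0105]
tool_rot: [-3.141, 0.0, 1.571]
force: [-0.1, -0.3, 0.4]
finger_gap: 0.0171
```

>>> send_rows(commands=[0,0,0.15,0,0,0,0,0,0.1,0,0,0,0,0,0.1,0,0,0,0,0,0,0,0,0])

```text
time: 17.58
tcp_pos: [0.2702, 0.3799, -0.0193]
tool_rot: [-3.141, 0.0, 1.571]
force: [-0.8, -0.3, 0.7]
finger_gap: 0.0174
```

>>> send_rows(commands=[0,0,0.07,0,0,0,0,0,0.07,0,0,0,0,0,0,0,0,0])

```text
time: 17.95
tcp_pos: [0.2703, 0.38, -0.0226]
tool_rot: [-3.141, 0.0, 1.571]
force: [0.4, 0.0, -0.6]
finger_gap: 0.0173
```

>>> send_rows(commands=[0,0,0.06,0,0,0,0,0,0.06,0,0,0,0,0,0,0,0,0])

```text
time: 18.32
tcp_pos: [0.2702, 0.3799, -0.0257]
tool_rot: [-3.141, 0.0, 1.571]
force: [1.1, 0.3, -0.9]
finger_gap: 0.017
```

>>> send_rows(commands=[0,0,0.05,0,0,0,0,0,0.05,0,0,0,0,0,0,0,0,0])

```text
time: 18.7
tcp_pos: [0.2702, 0.3799, -0.0281]
tool_rot: [-3.141, 0.0, 1.571]
force: [0.2, 0.4, 0.0]
finger_gap: 0.0172
```

>>> send_rows(commands=[0,0,0.05,0,0,0,0,0,0.05,0,0,0,0,0,0,0,0,0])

```text
time: 19.08
tcp_pos: [0.2702, 0.3799, -0.0307]
tool_rot: [-3.141, 0.0, 1.571]
force: [0.6, 0.2, 0.0]
finger_gap: 0.0172
```

>>> send_rows(commands=[0,0,0.05,0,0,0,0,0,0.05,0,0,0,0,0,0,0,0,0])

```text
time: 19.45
tcp_pos: [0.2702, 0.3799, -0.0332]
tool_rot: [-3.141, 0.0, 1.571]
force: [0.3, -0.3, -0.7]
finger_gap: 0.0168
```

```bash
python3 -c "
from h import *
t,s=look('10');crop(s,410,100,480,170,8,'pics/x4.png')
p=robot.get_state()['tcp_pos']
for d in(0,.028,.033): print((proj('scene',p+[0,0,d])-[410,100])*8)
"
```

```text
19.55 [ 0.27028586  0.37997923 -0.03305914] [-3.14154502e+00  9.26454470e-05  1.57093939e+00] [-0.38923562 -0.80370919  1.23210961] 0.017091035124921605
[[175.02597048 450.98156156]]
[[188.10513565 405.80196462]]
[[190.48254318 397.58833539]]
```

View pics/x4.png

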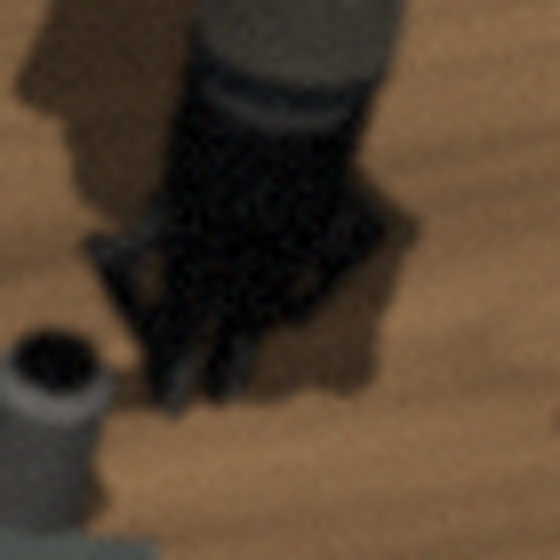

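>>> send_rows(commands=[0,0,0.05,0,0,0,0,0,0.05,0,0,0,0,0,0,0,0,0])

```text
time: 19.92
tcp_pos: [0.2703, 0.3801, -0.0353]
tool_rot: [3.142, -0.0, 1.571]
force: [-0.5, -1.1, 4.4]
finger_gap: 0.0168
```

>>> send_rows(commands=[0,0,-0.4,0,0,0,0,0,-1,0,0,0.833,0,0,-1,0,0,0.833,0,0,-1,0,0,0.833,0,0,-1,0,0,0.834,0,0,-1,0,0,0,0,0,-1,0,0,0,0,0,-1,0,0,0,0,0,-1,0,0,0,0,0,-1,0,0,0,0,0,-0.4,0,0,0,0,0,0,0,0,0], claw=0.6)

```text
time: 21.42
tcp_pos: [0.2704, 0.3801, 0.2099]
tool_rot: [3.141, -0.001, 1.222]
force: [-0.4, 1.0, 0.3]
finger_gap: 0.0339
```

>>> send_rows(commands=[-0.886,0.958,0,0,0,0,-0.886,0.958,0,0,0,0,-0.886,0.958,0,0,0,0,-0.886,0.958,0,0,0,0,-0.886,0.958,0,0,0,0,-0.886,0.958,0,0,0,0,-0.886,0.958,0,0,0,0,-0.886,0.958,0,0,0,0,-0.886,0.958,0,0,0,0,-0.886,0.958,0,0,0,0,-0.886,0.958,0,0,0,0,-0.886,0.958,0,0,0,0,-0.886,0.958,0,0,0,0,0,0,0,0,0,0,0,0,0,0,0,0])

```text
time: 23.3
tcp_pos: [0.4634, 0.0033, 0.2085]
tool_rot: [-3.139, 0.0, 1.221]
force: [0.4, 0.8, 0.1]
finger_gap: 0.0344
```

```bash
python3 -c "
from h import *
t,s=look('11',(150,85,350,235),(330,100,450,200),5)
print(covers('top',t,(285,130,440,265)))
"
```

```text
23.4 [0.46366717 0.00368337 0.2089572 ] [-3.14035591e+00  2.47931415e-04  1.22265958e+00] [-0.08306439 -0.16349295  0.42196344] 0.034379817490438426
[(array([ 0.41500069, -0.3080273 ]), np.float64(0.06439875255092621), (399.8922119140625, 229.48712158203125)), (array([ 0.42891914, -0.1467888 ]), np.float64(0.06418933401696149), (335.191650390625, 222.02093505859375)), (array([ 0.57383466, -0.1445438 ]), np.float64(0.06435685695932503), (335.8066711425781, 164.8838348388672)), (array([ 0.58435313, -0.30928199]), np.float64(0.0646320571355252), (400.80059814453125, 162.63485717773438))]
```

View pics/sc11.png

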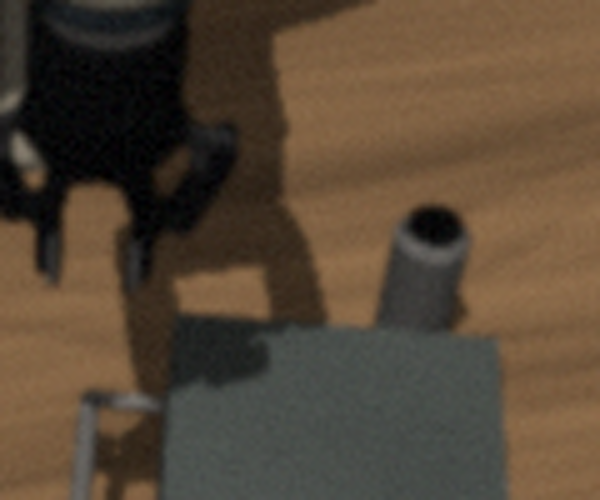

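View pics/tc11.png

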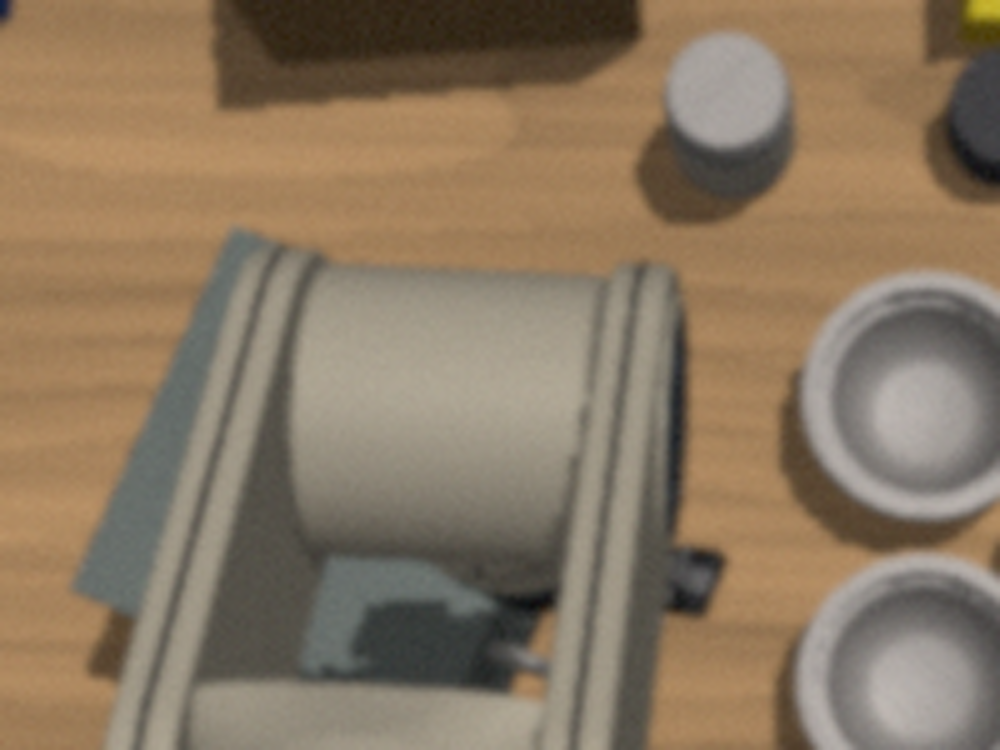

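>>> send_rows(commands=[0,0,0.5,0,0,0,0,0,1,0,0,0,0,0,1,0,0,0,0,0,1,0,0,0,0,0,0.8,0,0,0,0,0,0,0,0,0])

```text
time: 24.15
tcp_pos: [0.4626, 0.0035, 0.1003]
tool_rot: [-3.138, 0.001, 1.223]
force: [-0.3, 1.6, 0.2]
finger_gap: 0.034
```

```bash
python3 -c "
from h import *
t,s=look('12');crop(s,320,120,400,195,8,'pics/x5.png')
"
```

```text
24.25 [0.46433392 0.00329778 0.1019692 ] [-3.14121576e+00  1.18893824e-04  1.22247982e+00] [-0.02467679  0.43342689  0.00971095] 0.03391141566264345
```

View pics/x5.png

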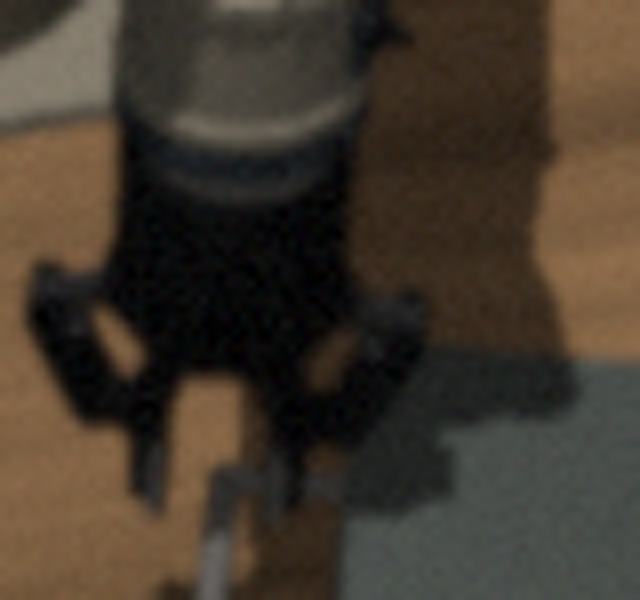

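>>> send_rows(commands=[0,0,0.4,0,0,0,0,0,0.5,0,0,0,0,0,0.5,0,0,0,0,0,0.4,0,0,0,0,0,0,0,0,0])

```text
time: 24.88
tcp_pos: [0.4637, 0.003, 0.056]
tool_rot: [-3.14, 0.001, 1.222]
force: [-0.4, -0.6, -0.2]
finger_gap: 0.0337
```

```bash
python3 -c "
from h import *
t,s=look('13');crop(s,320,130,400,205,8,'pics/x6.png')
"
```

```text
24.975 [0.46442809 0.00297019 0.05683531] [-3.14123954e+00  1.24609788e-04  1.22184297e+00] [-0.72365331 -0.17696426 -1.24048715] 0.03403084867164778
```

View pics/x6.png

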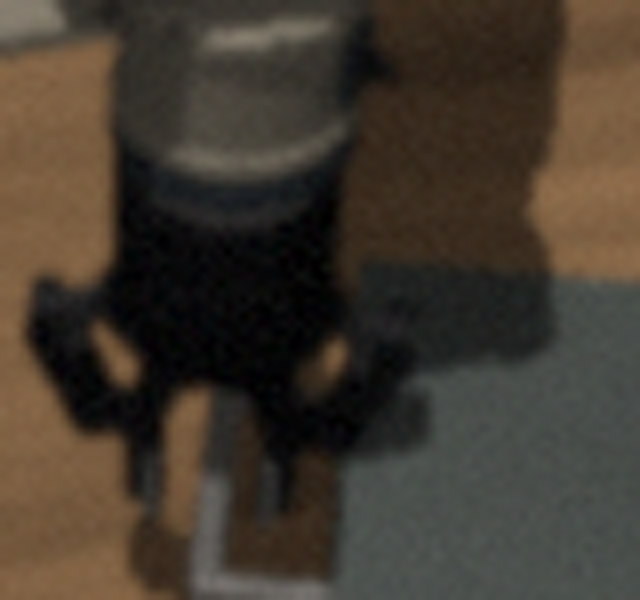

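>>> send_rows(commands=[0,0,0,0,0,0,0,0,0,0,0,0,0,0,0,0,0,0,0,0,0,0,0,0,0,0,0,0,0,0], claw=1)

```text
time: 25.6
tcp_pos: [0.4655, 0.0045, 0.0576]
tool_rot: [3.14, -0.003, 1.221]
force: [0.5, 12.3, 0.1]
finger_gap: 0.0097
```

```bash
python3 -c "
from h import *
print(robot.get_state())
r=np.hypot(.235,.066);a0=np.arctan2(.066,-.235)
th=np.r_[0,.02,.05,np.arange(.1,1.71,.07)]
P=np.c_[r*np.cos(a0-th),r*np.sin(a0-th)]
for a,b in zip(th[1:],np.diff(P,axis=0)/.025): print('%.2f  x %.2f z %.2f'%(a,b[0],-b[1]))
"
```

```text
{'time': 25.6, 'q': array([-0.01743805,  0.4223631 ,  2.06458442,  0.00341699,  0.65249065,
       -1.24111073]), 'qd': array([ 0.00186909, -0.00106051,  0.0001611 ,  0.00026446, -0.00017693,
       -0.0001419 ]), 'tau': array([-5.42727694e+00, -4.38432097e+01, -1.58192968e+01, -2.04821616e+00,
        3.28392098e-01,  5.39424931e-03]), 'tcp_pos': array([0.46546623, 0.00448261, 0.0575761 ]), 'tool_rot': array([ 3.14023044e+00, -2.66506762e-03,  1.22096168e+00]), 'force': array([ 0.51485532, 12.25149021,  0.10282873]), 'ft_torque': array([ 1.82851676, -0.22839683,  0.00366296]), 'finger_gap': 0.009748610649077633}
0.02  x 0.05 z -0.19
0.05  x 0.09 z -0.28
0.10  x 0.17 z -0.46
0.17  x 0.27 z -0.63
0.24  x 0.31 z -0.61
0.31  x 0.36 z -0.58
0.38  x 0.40 z -0.56
0.45  x 0.43 z -0.53
0.52  x 0.47 z -0.50
0.59  x 0.50 z -0.46
0.66  x 0.53 z -0.43
0.73  x 0.56 z -0.39
0.80  x 0.59 z -0.35
0.87  x 0.61 z -0.30
0.94  x 0.63 z -0.26
1.01  x 0.65 z -0.22
1.08  x 0.66 z -0.17
1.15  x 0.67 z -0.12
1.22  x 0.68 z -0.08
1.29  x 0.68 z -0.03
1.36  x 0.68 z 0.02
1.43  x 0.68 z 0.07
1.50  x 0.67 z 0.11
1.57  x 0.66 z 0.16
1.64  x 0.65 z 0.21
```

>>> send_rows(commands=[0.1,0,-0.19,0,0,0,0.11,0,-0.28,0,0,0,0.17,0,-0.46,0,0,0,0,0,0,0,0,0])

```text
time: 26.1
tcp_pos: [0.4682, 0.0119, 0.0813]
tool_rot: [3.14, -0.0, 1.222]
force: [0.8, -4.5, -0.5]
finger_gap: 0.0097
```

>>> send_rows(commands=[0.25,0,-0.63,0,0,0,0.31,0,-0.61,0,0,0,0.36,0,-0.58,0,0,0,0,0,0,0,0,0])

```text
time: 26.6
tcp_pos: [0.476, 0.0333, 0.1267]
tool_rot: [3.14, 0.0, 1.223]
force: [1.1, -7.3, 1.2]
finger_gap: 0.0094
```

```bash
python3 -c "
from h import *
t,s=look('14',(150,85,350,235),(320,110,470,235),5)
"
```

```text
26.7 [0.47585712 0.03290839 0.12597352] [3.14011898e+00 6.57109633e-04 1.22267431e+00] [ 1.13484336 -7.16112398  1.3926057 ] 0.009374994342835449
```

View pics/sc14.png

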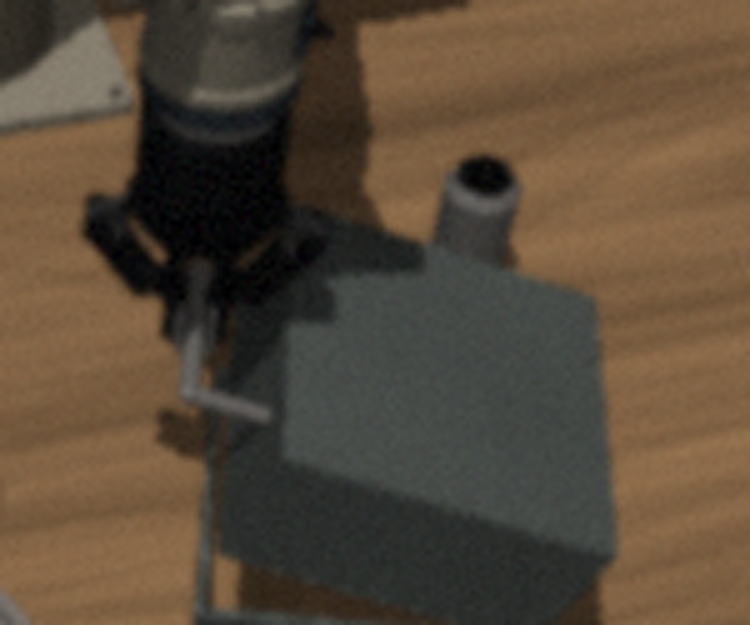

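>>> send_rows(commands=[0.36,0,-0.56,0,0,0,0.41,0,-0.53,0,0,0,0.47,0,-0.5,0,0,0,0.5,0,-0.46,0,0,0,0.53,0,-0.43,0,0,0,0,0,0,0,0,0])

```text
time: 27.45
tcp_pos: [0.4955, 0.0863, 0.1892]
tool_rot: [3.14, 0.001, 1.223]
force: [-1.2, -9.7, 10.7]
finger_gap: 0.0091
```

>>> send_rows(commands=[0.53,0,-0.42,0,0,0,0.57,0,-0.38,0,0,0,0.6,0,-0.33,0,0,0,0.62,0,-0.28,0,0,0,0,0,0,0,0,0])

```text
time: 28.08
tcp_pos: [0.5159, 0.1417, 0.224]
tool_rot: [3.139, -0.001, 1.223]
force: [1.9, -5.0, 7.4]
finger_gap: 0.0089
```

>>> send_rows(commands=[0.64,0,-0.23,0,0,0,0.65,0,-0.19,0,0,0,0.66,0,-0.13,0,0,0,0.68,0,-0.09,0,0,0,0.68,0,-0.05,0,0,0,0.68,0,0.01,0,0,0,0,0,0,0,0,0])

```text
time: 28.95
tcp_pos: [0.55, 0.2361, 0.2403]
tool_rot: [3.14, -0.001, 1.222]
force: [4.8, -1.8, 6.1]
finger_gap: 0.0092
```

```bash
python3 -c "
from h import *
t,s=look('15',(120,85,320,235),(320,80,470,205),5)
"
```

```text
29.05 [0.54979447 0.23546085 0.24038445] [ 3.14002650e+00 -1.15698567e-03  1.22198099e+00] [ 5.19603228 -2.65042609  5.12873783] 0.00910565712347931
```

View pics/sc15.png

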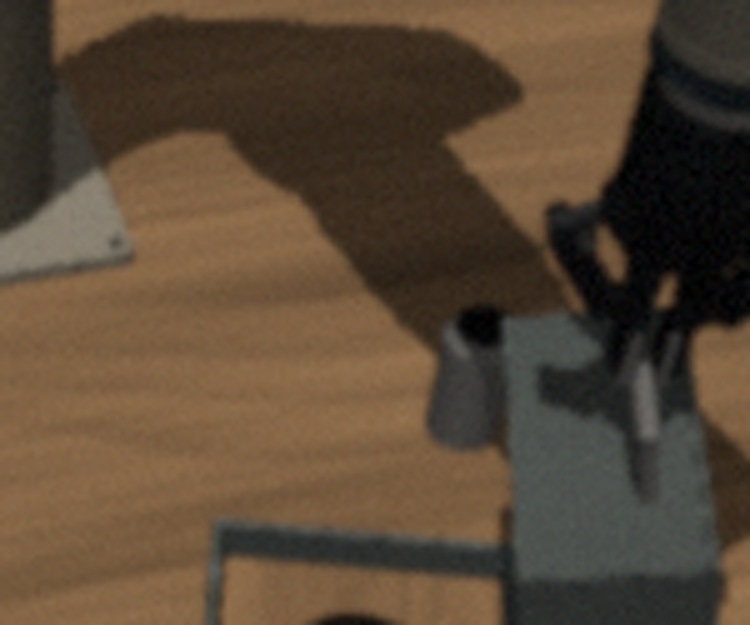

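>>> send_rows(commands=[0.68,0,0.05,0,0,0,0.67,0,0.1,0,0,0,0.66,0,0.15,0,0,0,0.65,0,0.2,0,0,0,0.45,0,0.17,0,0,0,0,0,0,0,0,0])

```text
time: 29.8
tcp_pos: [0.5759, 0.3094, 0.2226]
tool_rot: [-3.141, -0.001, 1.223]
force: [4.7, -0.6, -1.6]
finger_gap: 0.0094
```

>>> send_rows(commands=[0.35,0,0.15,0,0,0,0.26,0,0.12,0,0,0,0,0,0,0,0,0])

```text
time: 30.18
tcp_pos: [0.581, 0.323, 0.2159]
tool_rot: [3.141, -0.0, 1.222]
force: [17.7, -4.1, 0.8]
finger_gap: 0.009
```

>>> send_rows(commands=[0.13,0.05,0.06,0,0,0,0.13,0.03,0.06,0,0,0,0,0,0,0,0,0])

```text
time: 30.55
tcp_pos: [0.5829, 0.3288, 0.2128]
tool_rot: [-3.138, 0.001, 1.222]
force: [-18.2, 11.4, 5.3]
finger_gap: 0.0088
```

>>> send_rows(commands=[0.1,-0.04,0.07,0,0,0,0.1,0,0.06,0,0,0,0,0,0,0,0,0])

```text
time: 30.92
tcp_pos: [0.585, 0.3336, 0.21]
tool_rot: [-3.14, -0.0, 1.222]
force: [11.1, -1.7, -1.5]
finger_gap: 0.0091
```

>>> send_rows(commands=[0,0,0,0,0,0,0,0,0,0,0,0,0,0,0,0,0,0,0,0,-0.4,0,0,0,0,0,-0.8,0,0,0,0,0,-0.8,0,0,0,0,0,0,0,0,0], claw=0.55)

```text
time: 31.8
tcp_pos: [0.587, 0.3338, 0.2636]
tool_rot: [3.138, -0.004, 1.222]
force: [0.9, -0.0, -0.7]
finger_gap: 0.0388
```

```bash
python3 -c "
from h import *
t,s=look('16',(120,85,320,235),(330,110,480,235),5)
"
```

```text
31.9 [0.58559483 0.33300372 0.26075749] [ 3.14099614e+00 -6.49166339e-04  1.22194401e+00] [-0.26398286  0.29328733  0.05796188] 0.03861288903163755
```

View pics/sc16.png

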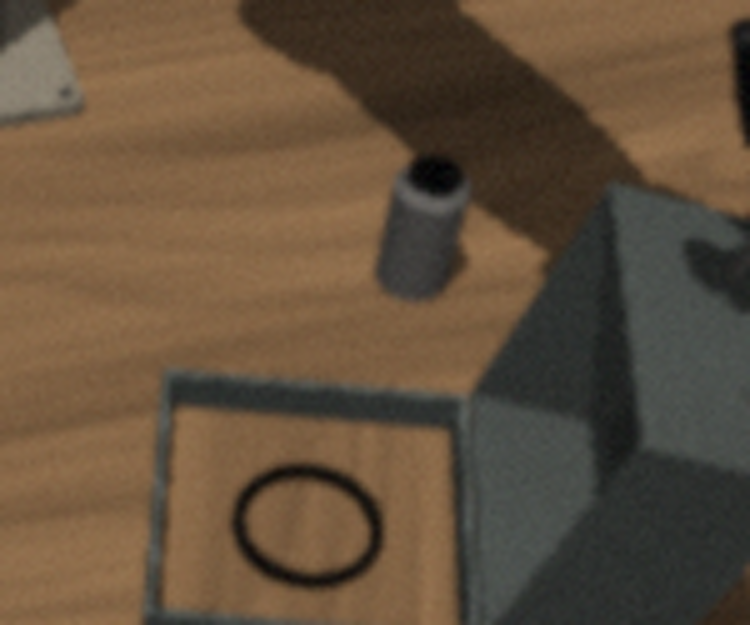

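>>> send_rows(commands=[0,0,0,0,0,-0.833,0,0,0,0,0,-0.833,0,0,0,0,0,-0.833,0,0,0,0,0,-0.834,-0.5,0,0,0,0,0,-1,0,0,0,0,0,-1,0,0,0,0,0,-1,0,0,0,0,0,-1,0,0,0,0,0,-1,0,0,0,0,0,-1,0,0,0,0,0,-1,0,0,0,0,0,-1,0,0,0,0,0,-1,0,0,0,0,0,-1,0,0,0,0,0,-1,0,0,0,0,0,-1,0,0,0,0,0,-1,0,0,0,0,0,-1,0,0,0,0,0,-1,0,0,0,0,0])

```text
time: 34.4
tcp_pos: [0.5852, -0.0564, 0.2604]
tool_rot: [3.141, 0.0, 1.57]
force: [0.1, 1.3, -0.2]
finger_gap: 0.0382
```

>>> send_rows(commands=[-1,0,0,0,0,0,-1,0,0,0,0,0,-1,0,0,0,0,0,-1,0,0,0,0,0,-1,0,0,0,0,0,-1,0,0,0,0,0,-1,0,0,0,0,0,-1,0,0,0,0,0,-1,0,0,0,0,0,-1,0,0,0,0,0,-1,0,0,0,0,0,-1,0,0,0,0,0,-1,0,0,0,0,0,-1,0,0,0,0,0,-1,0,0,0,0,0,-0.5,0,0,0,0,0,0,0,0,0,0,0])

```text
time: 36.52
tcp_pos: [0.5854, -0.4428, 0.2599]
tool_rot: [-3.141, -0.0, 1.57]
force: [-0.2, 1.0, 0.9]
finger_gap: 0.0383
```

```bash
python3 -c "
from h import *
t,s=look('17',(150,100,310,250),(330,110,480,235),5)
print(covers('top',t,(285,130,440,265)))
"
```

```text
36.625 [ 0.58568283 -0.4415173   0.26006705] [-3.14135474e+00 -5.66789908e-04  1.57116927e+00] [-0.5651871  -0.33290347  0.21945295] 0.03844564069848816
[(array([ 0.40454202, -0.11511319]), np.float64(0.09270243568080676), (320.08538818359375, 232.5093231201172)), (array([ 0.41891533, -0.35770583]), np.float64(0.10287343488197592), (515.3641357421875, 135.1783447265625)), (array([ 0.57376495, -0.14447894]), np.float64(0.06430140413797687), (335.7660217285156, 164.92086791992188)), (array([ 0.585337  , -0.30926199]), np.float64(0.06396684169622674), (400.80419921875, 162.1671600341797))]
```

View pics/tc17.png

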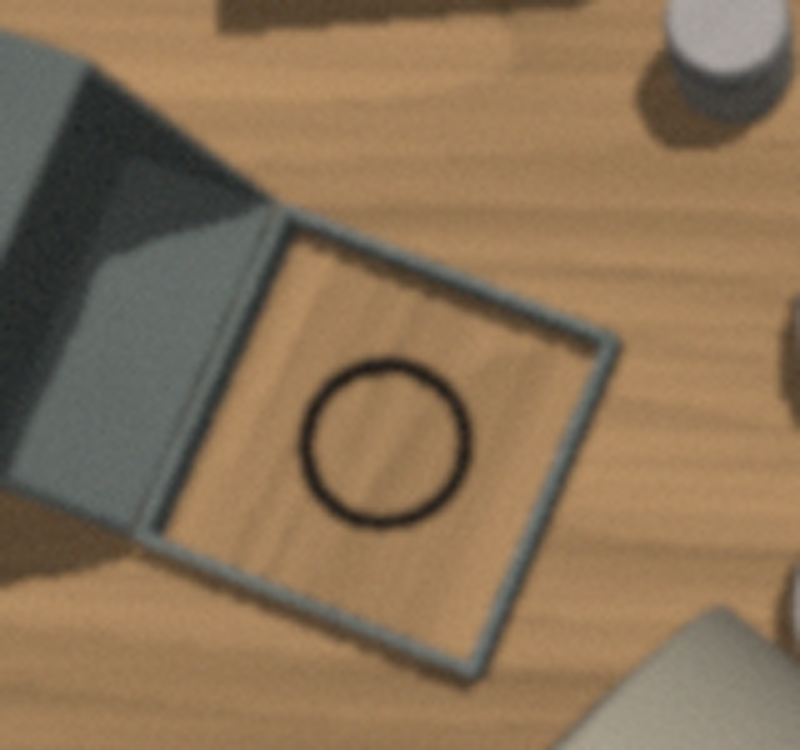

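View pics/scene17.png

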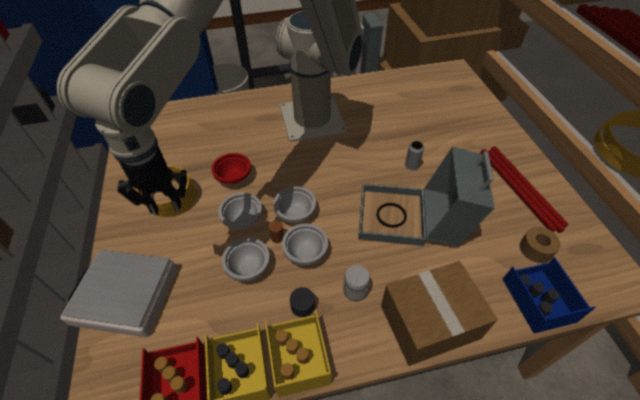

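View pics/top17.png

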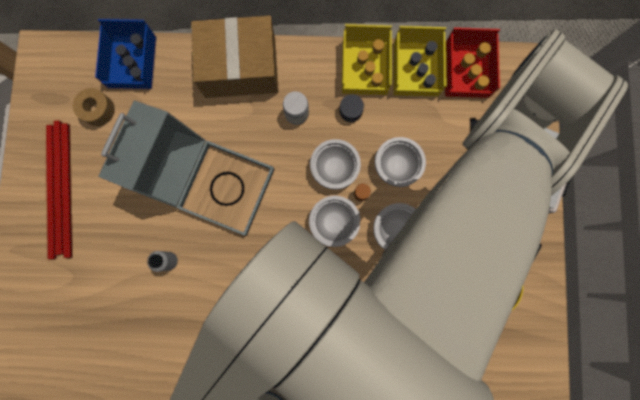

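```bash
python3 -c "
from h import *
t=cv2.imread('pics/top17.png');s=cv2.imread('pics/scene17.png')
for n,im,box in (('top',t,(200,165,255,212)),('scene',s,(370,198,412,232))):
    g=im.max(2); x0,y0,x1,y1=box; m=np.zeros_like(g); m[y0:y1,x0:x1]=(g[y0:y1,x0:x1]<75)
    cs,_=cv2.findContours(m,cv2.RETR_EXTERNAL,cv2.CHAIN_APPROX_NONE); c=max(cs,key=cv2.contourArea)[:,0].astype(float)
    print(n,circfit(plane(n,c,.012)))
T=np.array([150,100])-.4+np.array([[283,210],[618,343],[470,680],[143,538]])/5
P=plane('top',T,.036);print(P,P.mean(0),np.linalg.norm(P-np.roll(P,-1,0),axis=1))
print(covers('scene',s,(205,170,335,290),vmin=75))
"
```

```text
top (array([0.51179555, 0.1371099 ]), np.float64(0.04303846276169088))
scene (array([0.51503534, 0.13262446]), np.float64(0.044954844189731315))
[[0.62880847 0.19218573 0.036     ]
 [0.56366826 0.01535651 0.036     ]
 [0.38883257 0.08257549 0.036     ]
 [0.45582118 0.25289685 0.036     ]] [0.50928262 0.13575364 0.036     ] [0.1884458  0.18731233 0.18302142 0.18333151]
[(array([ 0.59461363, -0.3090282 ]), np.float64(0.06375021019829338), (246.18716430664062, 259.42559814453125)), (array([ 0.58378703, -0.14523641]), np.float64(0.06417192145584914), (305.3341979980469, 244.20526123046875)), (array([ 0.43994909, -0.1464833 ]), np.float64(0.06379214819354007), (295.92340087890625, 204.58184814453125))]
```

>>> send_rows(commands=[0.5,0,0.5,0,0,0,0.9,0.01,1,0,0,0,0.9,0,1,0,0,0,0.6,0,1,0,0,0,0,0,1,0,0,0,0,0,1,0,0,0,0,0,1,0,0,0,0,0,1,0,0,0,0,0,0.8,0,0,0,0,0,0,0,0,0], claw=0.6)

```text
time: 37.88
tcp_pos: [0.5847, -0.3679, 0.0507]
tool_rot: [-3.138, -0.002, 1.572]
force: [-0.3, 0.2, -0.1]
finger_gap: 0.0343
```

```bash
python3 -c "
from h import *
t,s=look('18')
crop(s,195,200,295,290,8,'pics/x7.png')
"
```

```text
37.975 [ 0.58625027 -0.36930861  0.05312554] [3.14121271e+00 2.02367402e-04 1.57130172e+00] [ 0.40876993 -0.72446614  0.79581107] 0.034125510658794496
```

View pics/x7.png

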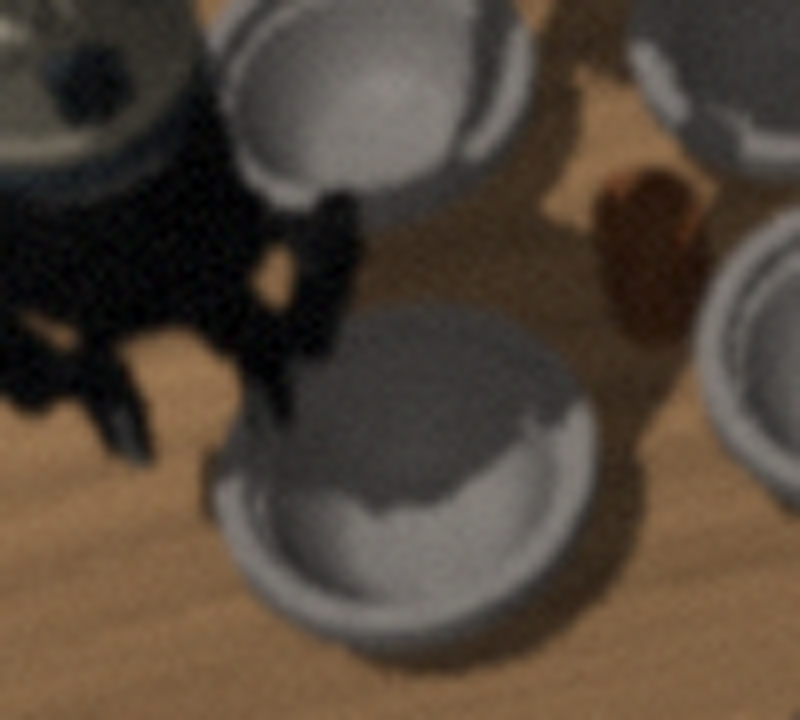

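>>> send_rows(commands=[0,0,0.5,0,0,0,0,0,0.6,0,0,0,0,0,0.4,0,0,0,0,0,0.2,0,0,0,0,0,0,0,0,0])

```text
time: 38.6
tcp_pos: [0.5856, -0.3694, 0.0096]
tool_rot: [-3.141, -0.001, 1.571]
force: [0.2, 0.6, 0.8]
finger_gap: 0.0341
```

```bash
python3 -c "
from h import *
t,s=look('19')
crop(s,195,200,295,290,8,'pics/x8.png')
"
```

```text
38.7 [ 0.58614032 -0.36971186  0.01045324] [3.14120426e+00 2.60169616e-04 1.57092924e+00] [-0.42219998 -0.12463854  0.27932523] 0.03400158140192691
```

View pics/x8.png

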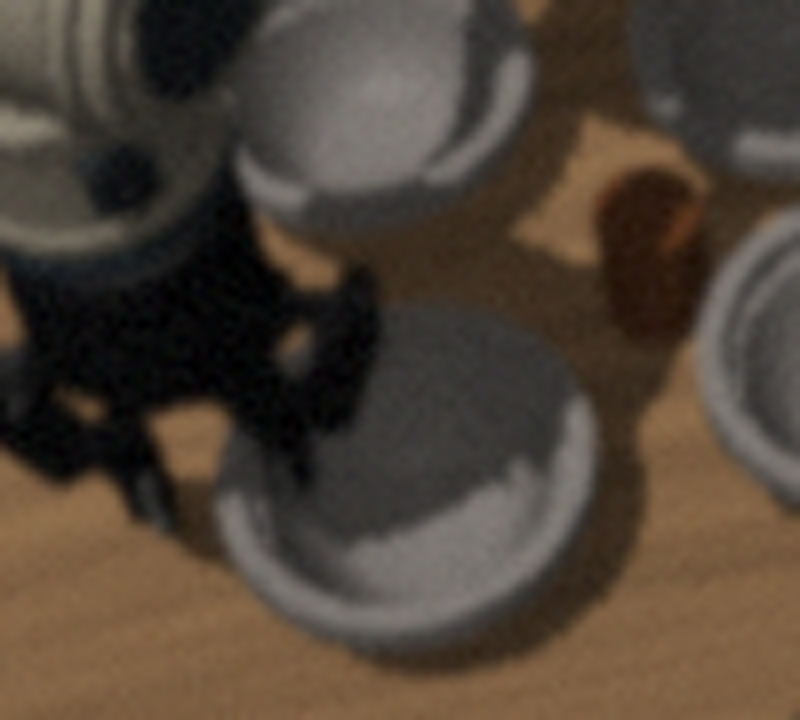

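Fingers straddle the rim (inner tip ~(300,480), outer ~(160,525) in crop). Close and lift slightly.

>>> send_rows(commands=[0,0,0,0,0,0,0,0,0,0,0,0,0,0,0,0,0,0,0,0,0,0,0,0,0,0,0,0,0,0], claw=1)

```text
time: 39.33
tcp_pos: [0.5861, -0.3698, 0.0105]
tool_rot: [3.141, 0.0, 1.571]
force: [-1.1, -0.3, 3.2]
finger_gap: 0.0057
```

>>> send_rows(commands=[0,0,-0.3,0,0,0,0,0,-0.6,0,0,0,0,0,-0.6,0,0,0,0,0,0,0,0,0])

```text
time: 39.83
tcp_pos: [0.5872, -0.3704, 0.05]
tool_rot: [3.138, 0.002, 1.571]
force: [0.0, -0.5, -0.9]
finger_gap: 0.0057
```

```bash
python3 -c "
from h import *
t,s=look('20')
crop(s,195,180,295,270,8,'pics/x9.png')
"
```

```text
39.925 [ 0.586061   -0.36959552  0.04822244] [3.14097431e+00 4.12056472e-04 1.57098785e+00] [ 0.68697342 -0.05209511 -1.81152825] 0.005634972804380128
```

View pics/x9.png

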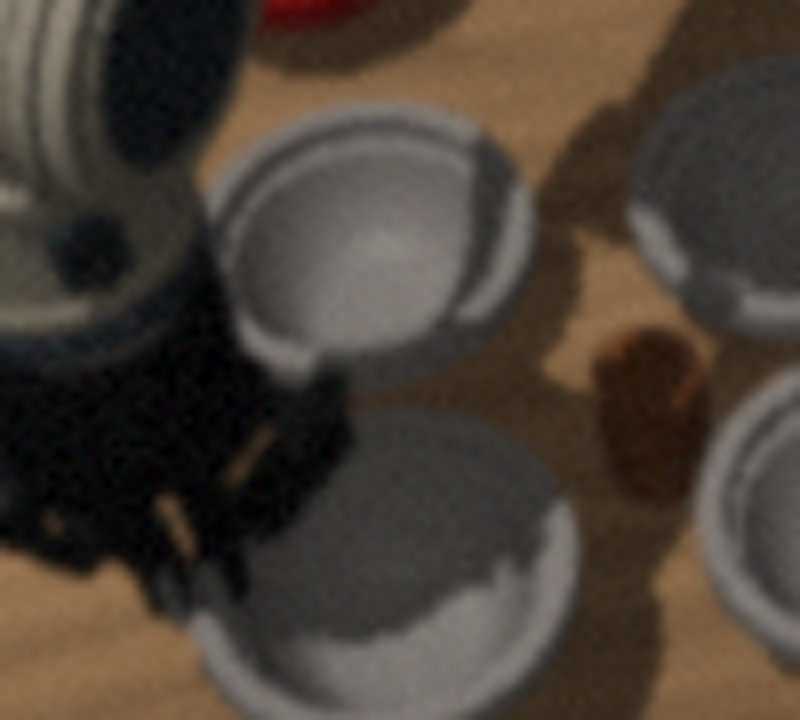

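>>> send_rows(commands=[0,0,-0.9,0,0,0,0,0,-0.9,0,0,0,0,0,-0.9,0,0,0,0,0,-0.9,0,0,0,0.4,-0.05,-0.6,0,0,0,0.9,-0.15,-0.3,0,0,0,1,-0.17,0,0,0,0,1,-0.17,0,0,0,0,1,-0.17,0,0,0,0,1,-0.17,0,0,0,0,1,-0.17,0,0,0,0,1,-0.17,0,0,0,0,1,-0.17,0,0,0,0,1,-0.17,0,0,0,0,1,-0.17,0,0,0,0,1,-0.17,0,0,0,0,1,-0.17,0,0,0,0,1,-0.17,0,0,0,0,1,-0.17,0,0,0,0])

```text
time: 42.3
tcp_pos: [0.5251, -0.0105, 0.1603]
tool_rot: [3.141, -0.0, 1.571]
force: [0.2, -0.1, -3.0]
finger_gap: 0.0057
```

>>> send_rows(commands=[1,-0.17,0,0,0,0,1,-0.17,0,0,0,0,1,-0.17,0,0,0,0,0.6,-0.1,0,0,0,0,0,0,0,0,0,0,0,0,0,0,0,0])

```text
time: 43.05
tcp_pos: [0.5104, 0.0776, 0.1602]
tool_rot: [3.142, 0.0, 1.571]
force: [0.1, 0.1, -1.1]
finger_gap: 0.0049
```

```bash
python3 -c "
from h import *
t,s=look('21',(150,100,310,250),(330,110,480,235),5)
print(covers('top',t,(285,130,440,265)))
"
```

```text
43.15 [0.51048763 0.07728362 0.16019362] [3.14155516e+00 1.97096049e-04 1.57015771e+00] [ 0.21507323 -0.22457786 -1.67165561] 0.005594301075512695
[(array([ 0.41501934, -0.30806992]), np.float64(0.06444579541476957), (399.8859558105469, 229.49374389648438)), (array([ 0.4289815 , -0.14669121]), np.float64(0.06430178837231304), (335.184814453125, 222.00978088378906)), (array([ 0.57373284, -0.14447887]), np.float64(0.0643449119826703), (335.7650146484375, 164.93780517578125))]
```

View pics/sc21.png

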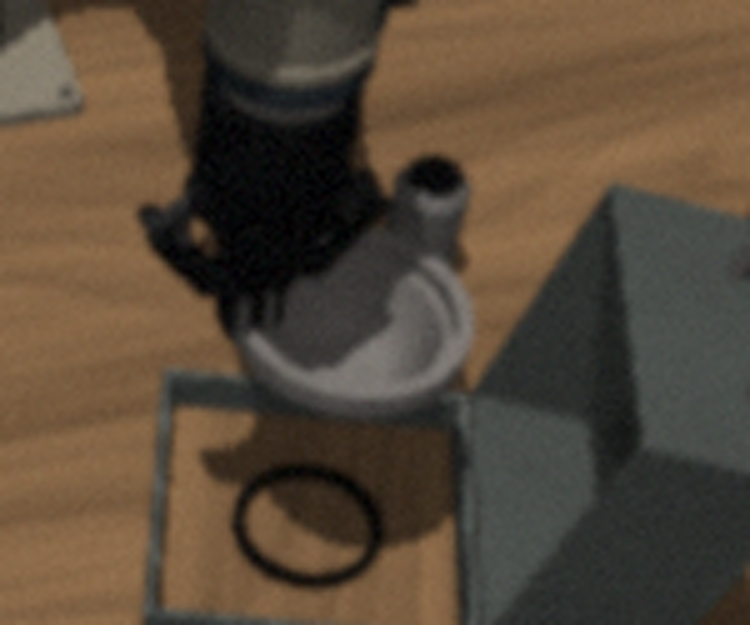

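View pics/top21.png

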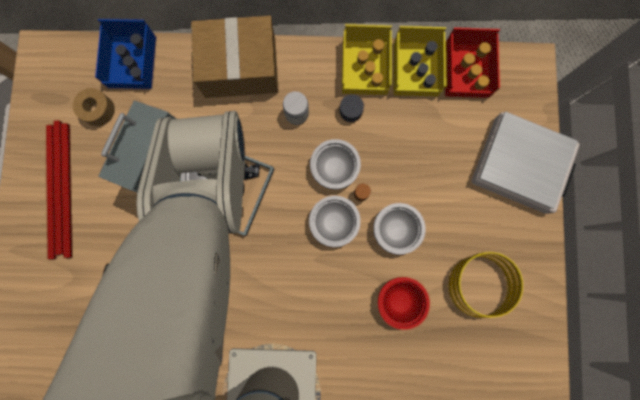

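View pics/scene21.png

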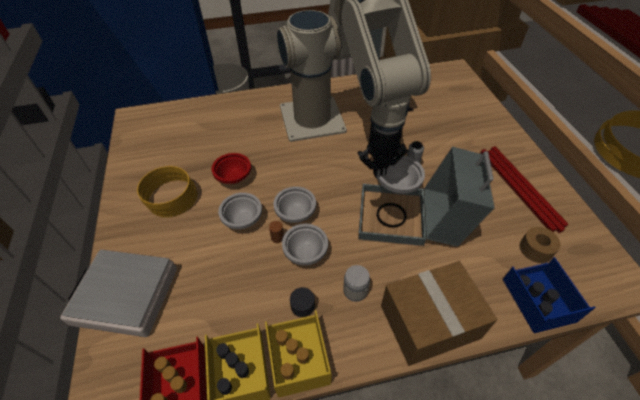

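>>> send_rows(commands=[0.03,0.06,0.5,0,0,0,0,0,0.9,0,0,0,0,0,0.9,0,0,0,0,0,0.9,0,0,0,0,0,0.8,0,0,0,0,0,0.4,0,0,0,0,0,0,0,0,0])

```text
time: 44.02
tcp_pos: [0.5113, 0.0784, 0.0494]
tool_rot: [-3.14, 0.0, 1.571]
force: [-0.6, -0.0, -2.3]
finger_gap: 0.0054
```

```bash
python3 -c "
from h import *
t,s=look('22',(150,100,310,250),(330,130,480,255),5)
"
```

```text
44.125 [0.51225677 0.07866039 0.0505105 ] [ 3.14103646e+00 -7.33321729e-05  1.57076065e+00] [-0.13975004 -0.01206883 -2.11812179] 0.005363677903411866
```

View pics/sc22.png

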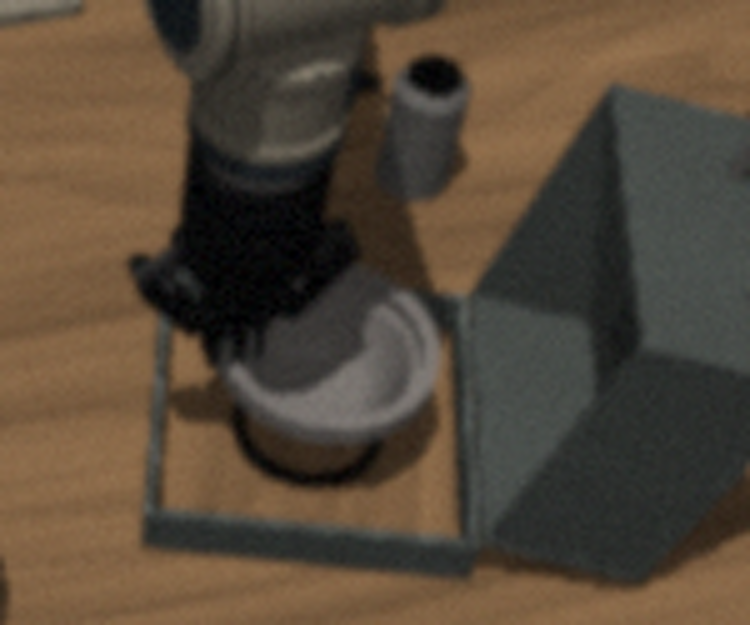

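```bash
python3 -c "
from h import *
f=lambda X:((proj('scene',X)-[330,130])*5).round(1)
print(f([.512,.137,.014]),f([.512,.137,.094]),f([.537,.137,.094]))
a=np.linspace(0,2*np.pi,13)
print(f(np.c_[.512+.0635*np.cos(a),.137+.0635*np.sin(a),.094+0*a]))
"
```

```text
[[310.6 415.4]] [[328.6 331.5]] [[343.7 364.5]]
[[367.8 417.1]
 [415.9 394.9]
 [439.2 356.1]
 [432.3 312. ]
 [398.5 274.6]
 [347.5 252.9]
 [292.1 251.7]
 [245.8 271.4]
 [220.4 307.5]
 [223.3 351.3]
 [255.3 391.3]
 [308.4 415.7]
 [367.8 417.1]]
```

>>> send_rows(commands=[0,0,0.5,0,0,0,0,0,0.4,0,0,0,0,0,0.2,0,0,0,0,0,0.12,0,0,0,0,0,0.06,0,0,0,0,0,0,0,0,0])

```text
time: 44.88
tcp_pos: [0.5119, 0.0787, 0.0183]
tool_rot: [3.141, -0.0, 1.571]
force: [0.2, -0.4, -1.8]
finger_gap: 0.0057
```

>>> send_rows(commands=[0,0,0.05,0,0,0,0,0,0.04,0,0,0,0,0,0,0,0,0])

```text
time: 45.25
tcp_pos: [0.5122, 0.0783, 0.0166]
tool_rot: [3.141, 0.0, 1.571]
force: [-1.2, -3.4, 6.5]
finger_gap: 0.0056
```

>>> send_rows(commands=[0,0,0,0,0,0,0,0,0,0,0,0,0,0,0,0,0,0,0,0,-0.4,0,0,0,0,0,-0.8,0,0,0,0,0,-1,0,0,0,0,0,-1,0,0,0,0,0,-1,0,0,0,0,0,-1,0,0,0,-0.5,0,-0.6,0,0,0,-1,0,0,0,0,0,-1,0,0,0,0,0,-1,0,0,0,0,0], claw=0.6)

```text
time: 46.88
tcp_pos: [0.5114, -0.0102, 0.1611]
tool_rot: [-3.141, 0.0, 1.571]
force: [-0.6, 0.1, -0.2]
finger_gap: 0.0345
```

```bash
python3 -c "
from h import *
t,s=look('23',(150,100,310,250),(330,130,480,255),5)
print(covers('top',t,(285,130,440,265)))
print(covers('top',t,(190,140,275,240),z=.060,smax=25,vmin=130))
"
```

```text
46.975 [ 0.51147869 -0.01105722  0.16100067] [-3.14119198e+00  4.67264698e-04  1.56855637e+00] [ 0.67015157 -0.06259527 -0.48930923] 0.03399006575743104
[(array([ 0.41502354, -0.30800117]), np.float64(0.06442494452292609), (399.89691162109375, 229.47952270507812)), (array([ 0.42879799, -0.14668666]), np.float64(0.06427522464545161), (335.1699523925781, 222.07379150390625)), (array([ 0.57369634, -0.14452826]), np.float64(0.06434082443096029), (335.7781066894531, 164.96218872070312))]
[]
```

View pics/sc23.png

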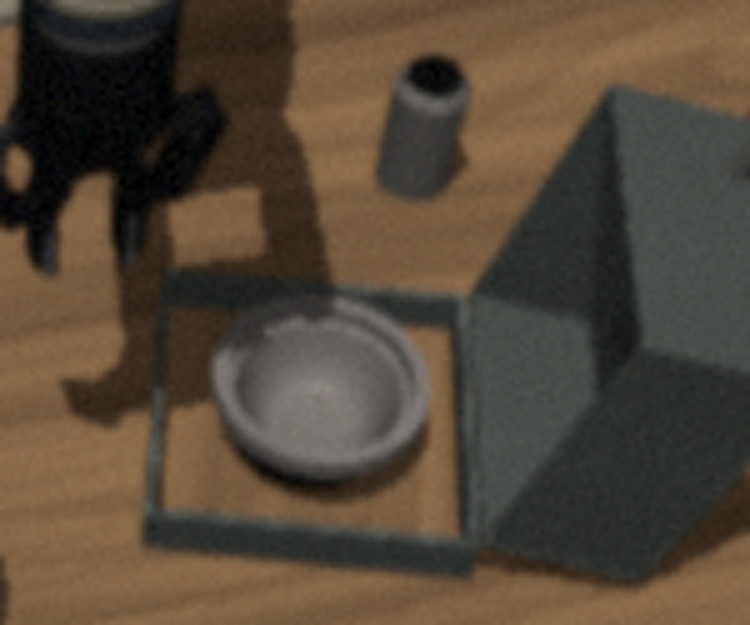

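View pics/tc23.png

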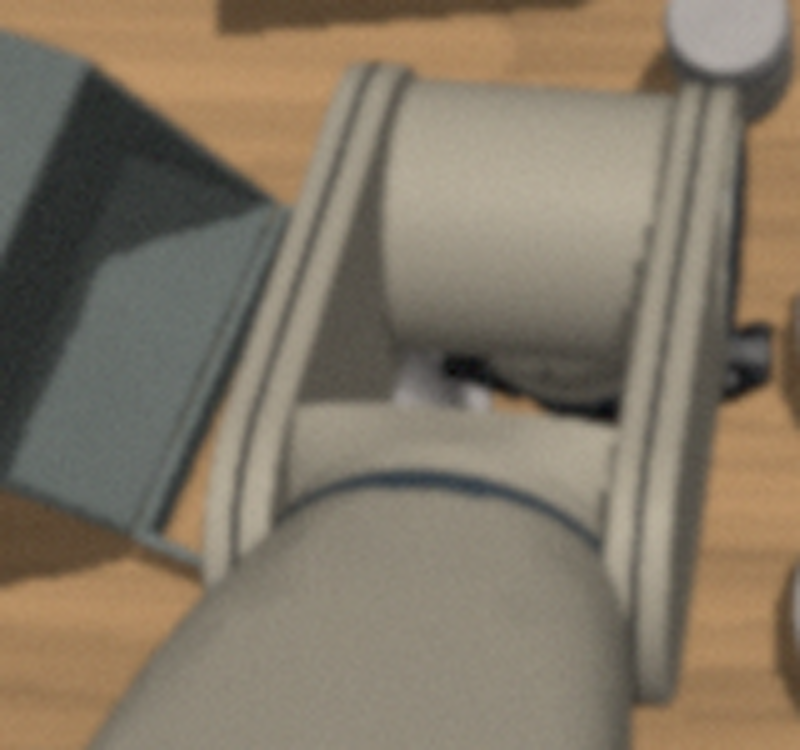

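>>> send_rows(commands=[-0.6,0.2,0,0,0,0,-0.97,0.32,0,0,0,0,-0.97,0.32,0,0,0,0,-0.97,0.32,0,0,0,0,-0.97,0.32,0,0,0,0,-0.97,0.32,0,0,0,0,-0.97,0.32,0.3,0,0,0,-0.97,0.32,0.7,0,0,0,-0.35,0.1,0.9,0,0,0,0,0,0.9,0,0,0,0,0,0.9,0,0,0,0,0,0.4,0,0,0,0,0,0,0,0,0])

```text
time: 48.6
tcp_pos: [0.5747, -0.2018, 0.0574]
tool_rot: [-3.14, -0.001, 1.571]
force: [-0.3, 0.1, 0.4]
finger_gap: 0.0341
```

```bash
python3 -c "
from h import *
t,s=look('24',(150,100,310,250),(260,180,360,270),7)
"
```

```text
48.7 [ 0.57578532 -0.20226429  0.05886757] [3.14099773e+00 1.95824831e-04 1.57122086e+00] [-0.34313935 -0.20056372  0.4934483 ] 0.03422933973725284
```

View pics/sc24.png

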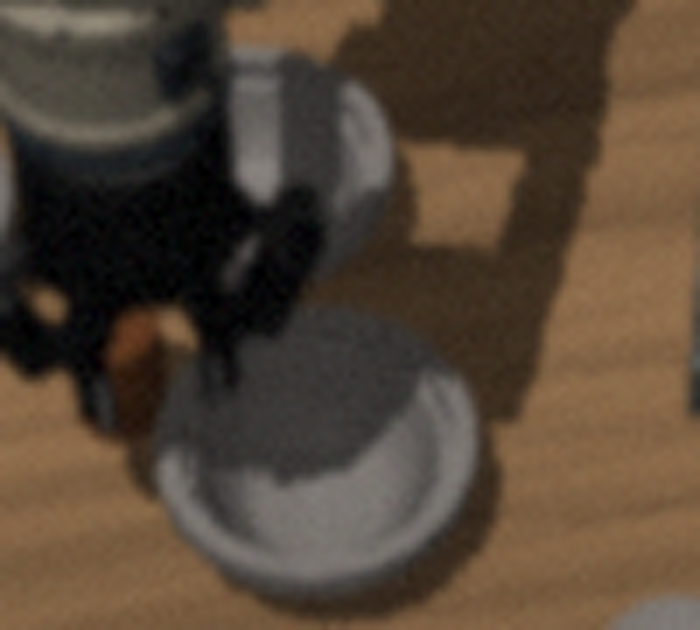

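View pics/tc24.png

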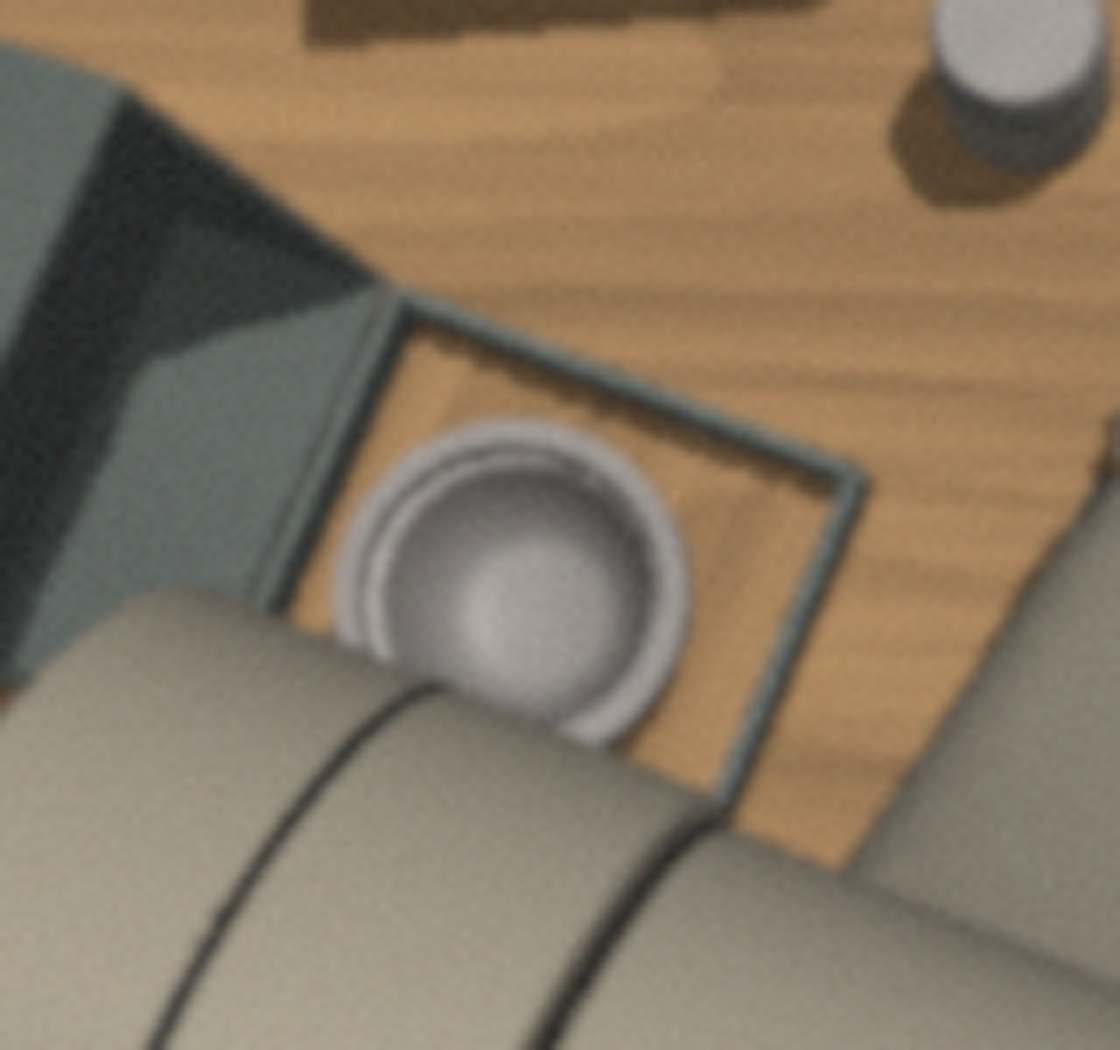

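```bash
python3 -c "
from h import *
p=np.array([[335,595],[690,595],[512,418]])/7+[150,100]-.43
print(plane('top',p,.060), plane('top',[[512/7+150-.43,595/7+100-.43]],.06))
"
```

```text
[[0.51175401 0.20100491 0.06      ]
 [0.51545295 0.07371562 0.06      ]
 [0.57816408 0.14123159 0.06      ]] [[0.51359716 0.13748119 0.06      ]]
```

>>> send_rows(commands=[-0.07,-0.02,0.4,0,0,0,0,0,0.7,0,0,0,0,0,0.5,0,0,0,0,0,0.34,0,0,0,0,0,0,0,0,0])

```text
time: 49.32
tcp_pos: [0.5742, -0.2037, 0.0089]
tool_rot: [-3.14, -0.001, 1.571]
force: [-0.3, -0.4, 0.5]
finger_gap: 0.0343
```

>>> send_rows(commands=[0,0,0,0,0,0,0,0,0,0,0,0,0,0,0,0,0,0,0,0,0,0,0,0,0,0,0,0,0,0], claw=1)

```text
time: 49.95
tcp_pos: [0.5753, -0.2043, 0.0103]
tool_rot: [3.141, 0.0, 1.571]
force: [1.0, -1.4, 2.3]
finger_gap: 0.0071
```

>>> send_rows(commands=[0,0,-0.4,0,0,0,0,0,-0.8,0,0,0,0,0,-0.9,0,0,0,0,0,-0.9,0,0,0,0,0,-0.9,0,0,0,0,0,-0.9,0,0,0,0,0,-0.9,0,0,0,0.4,-0.1,-0.6,0,0,0,0.9,-0.2,-0.3,0,0,0,1,-0.22,0,0,0,0,1,-0.22,0,0,0,0,1,-0.22,0,0,0,0,1,-0.22,0,0,0,0,1,-0.22,0,0,0,0,1,-0.22,0,0,0,0,1,-0.22,0,0,0,0,1,-0.22,0,0,0,0,1,-0.22,0,0,0,0,0.7,-0.17,0,0,0,0,0.3,-0.08,0,0,0,0])

```text
time: 52.45
tcp_pos: [0.5106, 0.0797, 0.1748]
tool_rot: [-3.141, 0.0, 1.573]
force: [0.3, -1.3, -1.5]
finger_gap: 0.0065
```

```bash
python3 -c "
from h import *
t,s=look('25',(290,130,440,260),(330,110,480,235),5)
print(covers('top',t,(285,130,440,265)))
"
```

```text
52.55 [0.51114385 0.07911134 0.17489349] [-3.14125164e+00  1.25105115e-04  1.57218550e+00] [ 0.10551678  0.00883018 -1.46654999] 0.00693524142434322
[(array([ 0.41503935, -0.30802641]), np.float64(0.06441149796439949), (399.894775390625, 229.48312377929688)), (array([ 0.42881544, -0.14676633]), np.float64(0.06429579241531783), (335.2005920410156, 222.04234313964844))]
```

View pics/sc25.png

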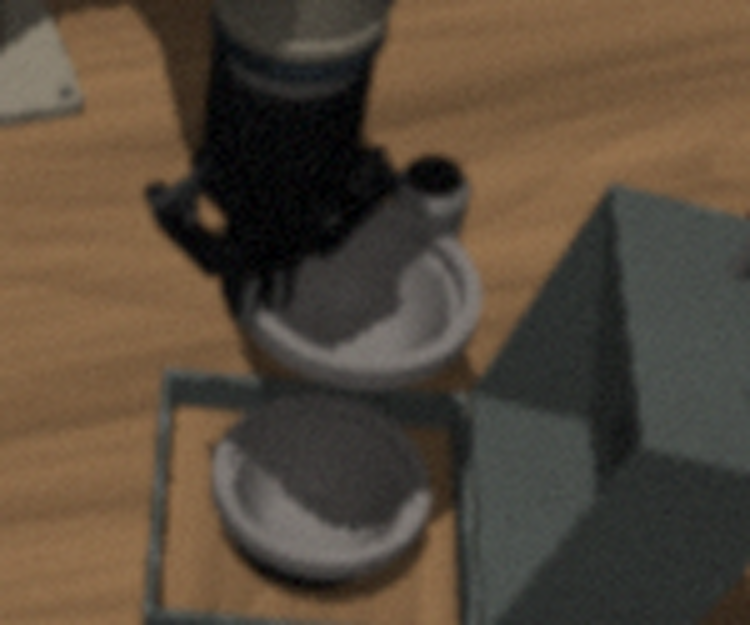

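>>> send_rows(commands=[-0.03,0.04,0.5,0,0,0,0,0,0.9,0,0,0,0,0,1,0,0,0,0,0,1,0,0,0,0,0,1,0,0,0,0,0,0.6,0,0,0,0,0,0.4,0,0,0,0,0,0.2,0,0,0,0,0,0,0,0,0])

```text
time: 53.68
tcp_pos: [0.5129, 0.0777, 0.0351]
tool_rot: [3.141, -0.0, 1.571]
force: [-0.6, 0.4, -1.5]
finger_gap: 0.007
```

>>> send_rows(commands=[0,0,0.1,0,0,0,0,0,0.06,0,0,0,0,0,0.04,0,0,0,0,0,0,0,0,0])

```text
time: 54.18
tcp_pos: [0.5134, 0.0777, 0.0304]
tool_rot: [3.14, -0.0, 1.571]
force: [1.4, -1.0, 2.0]
finger_gap: 0.0069
```

>>> send_rows(commands=[0,0,0.02,0,0,0,0,0,0,0,0,0,0,0,0,0,0,0,0,0,0,0,0,0,0,0,-0.4,0,0,0,0,0,-0.8,0,0,0,0,0,-1,0,0,0,0,0,-1,0,0,0,0,0,-1,0,0,0,0,0,-1,0,0,0,-0.5,0,-0.4,0,0,0,-1,0,0,0,0,0,-1,0,0,0,0,0,-1,0,0,0,0,0], claw=0.6)

```text
time: 55.92
tcp_pos: [0.512, -0.0112, 0.1692]
tool_rot: [-3.141, 0.0, 1.571]
force: [1.1, 0.1, -0.6]
finger_gap: 0.0342
```

```bash
python3 -c "
from h import *
t,s=look('26',(290,130,440,260),(330,130,480,255),5)
print(covers('top',t,(285,130,440,265)))
"
```

```text
56.025 [ 0.51205855 -0.01206251  0.16916345] [-3.14077504e+00  4.52109822e-04  1.56852954e+00] [-0.63159921  0.76606239  0.6281647 ] 0.03417571734920101
[(array([ 0.41496999, -0.30808864]), np.float64(0.06445427242027132), (399.9133605957031, 229.48284912109375)), (array([ 0.4288309 , -0.14684632]), np.float64(0.06419429845800517), (335.22991943359375, 222.0641632080078))]
```

View pics/sc26.png

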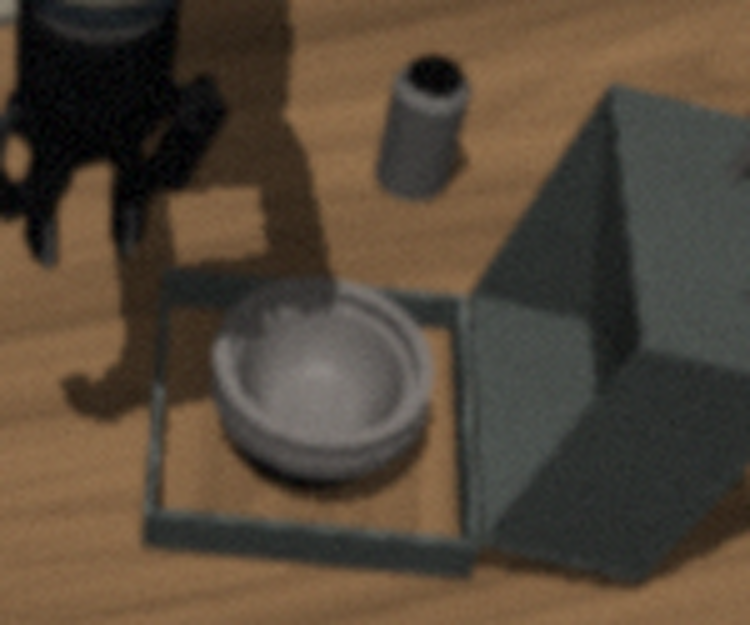

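>>> send_rows(commands=[-0.6,-0.16,0,0,0,0,-1,-0.28,0,0,0,0,-1,-0.28,0,0,0,0,-1,-0.28,0,0,0,0,-1,-0.28,0,0,0,0,-1,-0.28,0,0,0,0,-1,-0.28,0,0,0,0,-1,-0.28,0,0,0,0,-1,-0.28,0,0,0,0,-1,-0.28,0,0,0,0,-1,-0.28,0,0,0,0,-1,-0.28,0,0,0,0,-1,-0.28,0,0,0,0,-1,-0.28,0.4,0,0,0,-0.6,-0.08,0.8,0,0,0,0,0,1,0,0,0,0,0,1,0,0,0,0,0,0.8,0,0,0,0,0,0.4,0,0,0,0,0,0,0,0,0])

```text
time: 58.52
tcp_pos: [0.4152, -0.3644, 0.059]
tool_rot: [-3.141, -0.001, 1.571]
force: [0.1, 0.2, -0.0]
finger_gap: 0.0339
```

```bash
python3 -c "
from h import *
t,s=look('27',(150,100,310,250),(190,150,310,250),6)
print(covers('scene',s,(205,170,335,290),vmin=75))
"
```

```text
58.625 [ 0.41597177 -0.36511276  0.06007989] [3.14096577e+00 6.01174737e-04 1.57113187e+00] [-0.15545224  0.28808149  0.19910092] 0.03418772434411054
[(array([ 0.43935601, -0.14745369]), np.float64(0.06395415016530655), (294.93035888671875, 204.19180297851562))]
```

View pics/sc27.png

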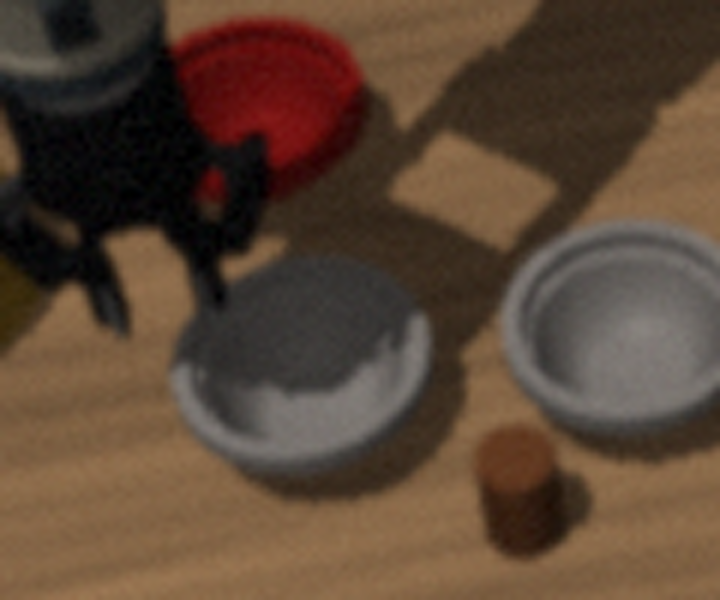

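>>> send_rows(commands=[-0.09,-0.02,0.4,0,0,0,0,0,0.7,0,0,0,0,0,0.5,0,0,0,0,0,0.4,0,0,0,0,0,0,0,0,0])

```text
time: 59.25
tcp_pos: [0.4145, -0.3665, 0.0083]
tool_rot: [-3.14, -0.001, 1.571]
force: [-0.3, -0.3, -0.3]
finger_gap: 0.0343
```

>>> send_rows(commands=[0,0,0,0,0,0,0,0,0,0,0,0,0,0,0,0,0,0,0,0,0,0,0,0,0,0,0,0,0,0], claw=1)

```text
time: 59.88
tcp_pos: [0.4154, -0.3674, 0.0098]
tool_rot: [3.141, 0.001, 1.571]
force: [-0.3, -1.7, 1.3]
finger_gap: 0.0068
```

>>> send_rows(commands=[0,0,-0.4,0,0,0,0,0,-0.8,0,0,0,0,0,-1,0,0,0,0,0,-1,0,0,0,0,0,-1,0,0,0,0,0,-1,0,0,0,0,0,-1,0,0,0,0.4,0.1,-0.5,0,0,0,0.9,0.2,-0.3,0,0,0,1,0.22,0,0,0,0,1,0.22,0,0,0,0,1,0.22,0,0,0,0,1,0.22,0,0,0,0,1,0.22,0,0,0,0,1,0.22,0,0,0,0,1,0.22,0,0,0,0,1,0.22,0,0,0,0,1,0.22,0,0,0,0,1,0.22,0,0,0,0,1,0.22,0,0,0,0])

```text
time: 62.38
tcp_pos: [0.4818, -0.0572, 0.1837]
tool_rot: [-3.139, -0.001, 1.572]
force: [0.1, 0.2, -1.4]
finger_gap: 0.0071
```

>>> send_rows(commands=[1,0.22,0,0,0,0,1,0.22,0,0,0,0,1,0.22,0,0,0,0,1,0.22,0,0,0,0,1,0.22,0,0,0,0,0.5,0.1,0,0,0,0,0,0,0,0,0,0,0,0,0,0,0,0])

```text
time: 63.38
tcp_pos: [0.5125, 0.0776, 0.1842]
tool_rot: [-3.141, 0.0, 1.571]
force: [0.4, 0.2, -2.3]
finger_gap: 0.0068
```

```bash
python3 -c "
from h import *
t,s=look('28',(290,130,440,260),(330,110,480,235),5)
print(covers('top',t,(285,130,440,265)))
"
```

```text
63.475 [0.51276498 0.07731185 0.18438342] [-3.14120252e+00  1.75640024e-04  1.57014881e+00] [ 0.38211645  0.29198177 -1.25953419] 0.006940228834100384
[(array([ 0.42880329, -0.14675417]), np.float64(0.06424978251877263), (335.1867980957031, 222.07608032226562))]
```

View pics/sc28.png

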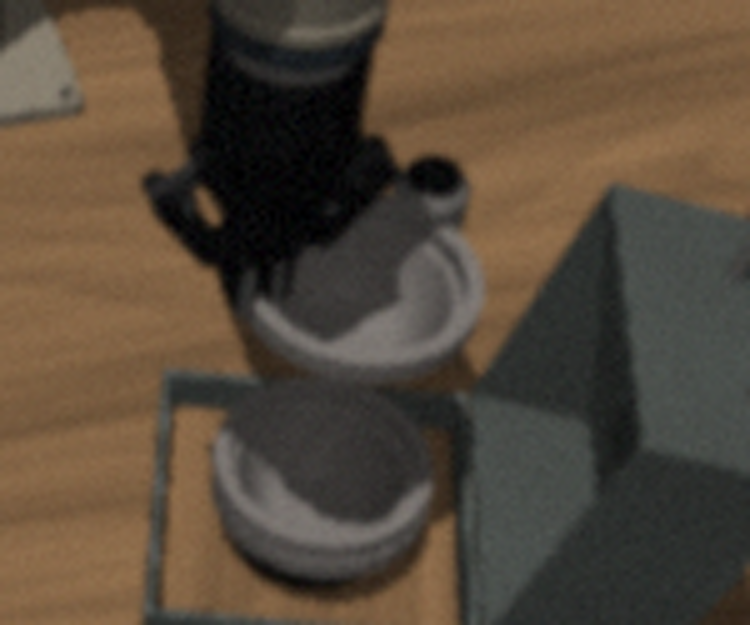

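>>> send_rows(commands=[0.03,0,0.5,0,0,0,0,0,0.9,0,0,0,0,0,1,0,0,0,0,0,1,0,0,0,0,0,0.9,0,0,0,0,0,0.6,0,0,0,0,0,0.35,0,0,0,0,0,0.2,0,0,0,0,0,0,0,0,0])

```text
time: 64.6
tcp_pos: [0.5132, 0.0787, 0.0483]
tool_rot: [3.141, -0.0, 1.571]
force: [0.2, 0.2, -0.9]
finger_gap: 0.0072
```

>>> send_rows(commands=[0,0,0.08,0,0,0,0,0,0.06,0,0,0,0,0,0.03,0,0,0,0,0,0,0,0,0])

```text
time: 65.1
tcp_pos: [0.5132, 0.0787, 0.044]
tool_rot: [3.141, -0.0, 1.571]
force: [0.2, -0.1, -1.3]
finger_gap: 0.0076
```

>>> send_rows(commands=[0,0,0.03,0,0,0,0,0,0.03,0,0,0,0,0,0,0,0,0])

```text
time: 65.47
tcp_pos: [0.5136, 0.0781, 0.0435]
tool_rot: [3.141, 0.001, 1.571]
force: [-3.5, -4.6, 9.7]
finger_gap: 0.0069
```

Seated at the expected height. Release and withdraw.

>>> send_rows(commands=[0,0,-0.03,0,0,0,0,0,0,0,0,0,0,0,0,0,0,0,0,0,0,0,0,0,0,0,-0.4,0,0,0,0,0,-0.8,0,0,0,0,0,-1,0,0,0,0,0,-1,0,0,0,0,0,-1,0,0,0,0,0,-0.6,0,0,0,-0.5,-0.2,-0.4,0,0,0,-1,-0.4,0,0,0,0,-1,-0.4,0,0,0,0,-1,-0.4,0,0,0,0,-1,-0.4,0,0,0,0], claw=0.6)

```text
time: 67.35
tcp_pos: [0.4667, -0.0351, 0.1728]
tool_rot: [-3.14, 0.0, 1.571]
force: [-0.1, 0.0, -1.1]
finger_gap: 0.0344
```

```bash
python3 -c "
from h import *
t,s=look('29',(290,130,440,260),(330,130,480,255),5)
print(covers('top',t,(285,130,440,265)))
"
```

```text
67.45 [ 0.46620882 -0.03573626  0.17269866] [-3.13944551e+00  2.42996567e-04  1.56853365e+00] [0.01333796 0.53901888 0.41350923] 0.03468473205389149
[(array([ 0.42888738, -0.14673427]), np.float64(0.06420367728044425), (335.1902160644531, 222.0459747314453)), (array([0.47174998, 0.00453486]), np.float64(0.15365938892223094), (296.2453918457031, 192.8006134033203))]
```

View pics/sc29.png

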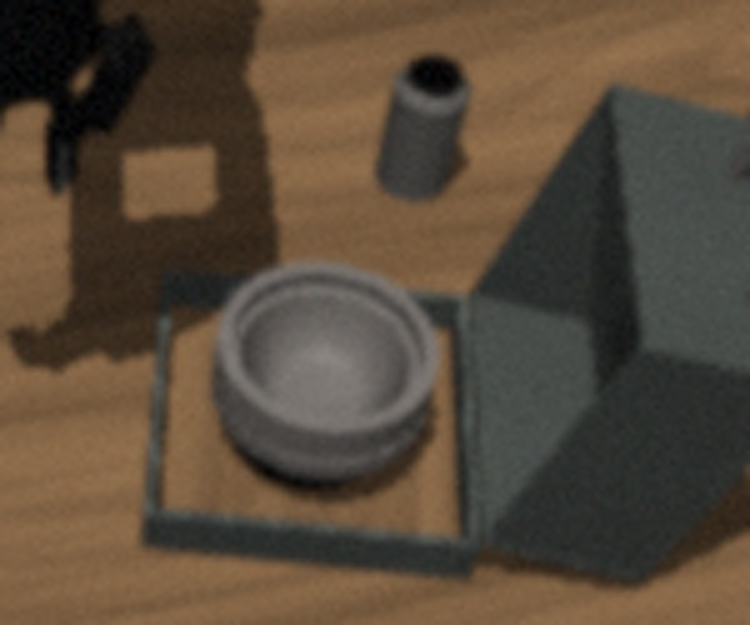

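>>> send_rows(commands=[-0.6,-0.13,0,0,0,0,-1,-0.22,0,0,0,0,-1,-0.22,0,0,0,0,-1,-0.22,0,0,0,0,-1,-0.22,0,0,0,0,-1,-0.22,0,0,0,0,-0.8,-0.17,0.4,0,0,0,-0.4,-0.08,0.8,0,0,0,0,0,1,0,0,0,0,0,1,0,0,0,0,0,0.8,0,0,0,0,0,0.5,0,0,0,0,0,0,0,0,0])

```text
time: 69.08
tcp_pos: [0.4307, -0.2036, 0.06]
tool_rot: [-3.14, -0.001, 1.571]
force: [0.5, 0.9, 0.2]
finger_gap: 0.0343
```

```bash
python3 -c "
from h import *
t,s=look('30',(150,100,310,250),(230,130,350,230),6)
"
```

```text
69.175 [ 0.43147045 -0.20396314  0.06108763] [3.14117801e+00 2.04112147e-04 1.57115189e+00] [-0.4345501  -0.25990828  0.20943553] 0.03404440099485348
```

View pics/sc30.png

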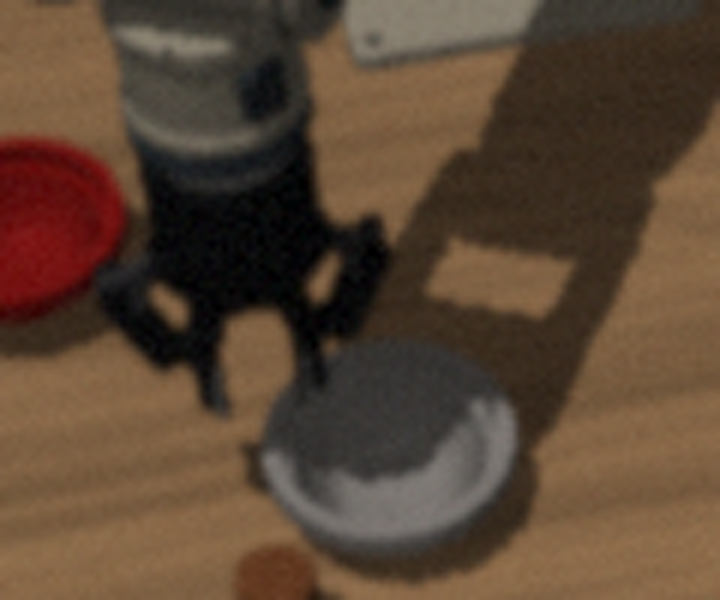

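Adjust to (0.429, −0.206), descend 51 mm, close.

>>> send_rows(commands=[-0.08,-0.08,0.4,0,0,0,0,0,0.7,0,0,0,0,0,0.5,0,0,0,0,0,0.44,0,0,0,0,0,0,0,0,0])

```text
time: 69.8
tcp_pos: [0.4286, -0.2055, 0.009]
tool_rot: [-3.14, -0.001, 1.571]
force: [0.1, -0.2, 0.1]
finger_gap: 0.0341
```

>>> send_rows(commands=[0,0,0,0,0,0,0,0,0,0,0,0,0,0,0,0,0,0,0,0,0,0,0,0,0,0,0,0,0,0], claw=1)

```text
time: 70.42
tcp_pos: [0.4294, -0.2061, 0.01]
tool_rot: [3.141, 0.0, 1.571]
force: [-0.9, -1.7, 3.2]
finger_gap: 0.0058
```

>>> send_rows(commands=[0,0,-0.4,0,0,0,0,0,-0.8,0,0,0,0,0,-1,0,0,0,0,0,-1,0,0,0,0,0,-1,0,0,0,0,0,-1,0,0,0,0,0,-1,0,0,0,0.4,0.1,-1,0,0,0,0.9,0.26,-0.6,0,0,0,1,0.3,0,0,0,0,1,0.3,0,0,0,0,1,0.3,0,0,0,0,1,0.3,0,0,0,0,1,0.3,0,0,0,0,1,0.3,0,0,0,0,1,0.3,0,0,0,0,1,0.3,0,0,0,0,1,0.3,0,0,0,0,0.7,0.2,0,0,0,0])

```text
time: 72.8
tcp_pos: [0.5104, 0.0702, 0.2049]
tool_rot: [-3.141, 0.0, 1.572]
force: [-0.5, 0.1, -1.4]
finger_gap: 0.0056
```

>>> send_rows(commands=[0.38,0.08,0,0,0,0,0,0,0,0,0,0,0,0,0,0,0,0])

```text
time: 73.18
tcp_pos: [0.5123, 0.0782, 0.2046]
tool_rot: [-3.141, 0.0, 1.571]
force: [0.4, 0.2, -1.2]
finger_gap: 0.0058
```

```bash
python3 -c "
from h import *
t,s=look('31',(290,130,440,260),(330,110,480,235),5)
"
```

```text
73.275 [0.51239591 0.07809093 0.20471016] [-3.14137616e+00  1.75616246e-04  1.57023194e+00] [ 0.40966833 -0.58249101 -0.87471814] 0.005825724963022086
```

View pics/sc31.png

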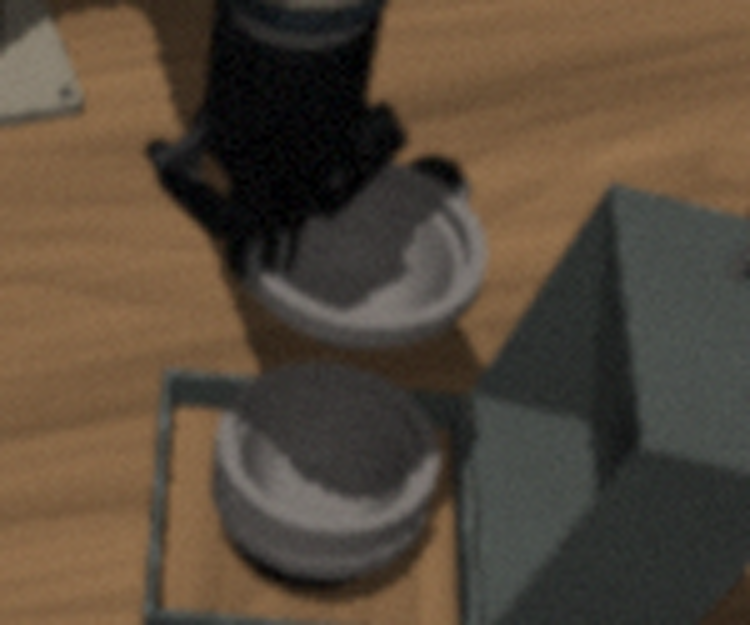

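>>> send_rows(commands=[0.01,0.02,0.5,0,0,0,0,0,0.9,0,0,0,0,0,1,0,0,0,0,0,1,0,0,0,0,0,1,0,0,0,0,0,0.7,0,0,0,0,0,0.4,0,0,0,0,0,0.2,0,0,0,0,0,0,0,0,0])

```text
time: 74.4
tcp_pos: [0.5137, 0.079, 0.0625]
tool_rot: [3.141, -0.0, 1.571]
force: [0.6, -0.3, -1.1]
finger_gap: 0.0057
```

>>> send_rows(commands=[0,0,0.08,0,0,0,0,0,0.06,0,0,0,0,0,0.03,0,0,0,0,0,0,0,0,0])

```text
time: 74.9
tcp_pos: [0.5141, 0.0789, 0.0586]
tool_rot: [3.14, -0.0, 1.571]
force: [2.5, -1.8, 5.2]
finger_gap: 0.0058
```

>>> send_rows(commands=[0,0,0.02,0,0,0,0,0,0,0,0,0])

```text
time: 75.15
tcp_pos: [0.5145, 0.0788, 0.0583]
tool_rot: [3.139, -0.0, 1.571]
force: [2.7, -3.6, 7.3]
finger_gap: 0.0056
```

>>> send_rows(commands=[0,0,-0.02,0,0,0,0,0,0,0,0,0,0,0,0,0,0,0,0,0,0,0,0,0,0,0,-0.4,0,0,0,0,0,-0.8,0,0,0,0,0,-1,0,0,0,0,0,-1,0,0,0,0,0,-1,0,0,0,0,0,-1,0,0,0,-0.5,-0.2,-1,0,0,0,-1,-0.4,-1,0,0,0,-1,-0.4,0,0,0,0,-1,-0.4,0,0,0,0,-1,-0.4,0,0,0,0,-1,-0.4,0,0,0,0], claw=0.6)

```text
time: 77.15
tcp_pos: [0.4577, -0.0593, 0.2387]
tool_rot: [3.141, 0.0, 1.571]
force: [-0.1, 0.3, 0.2]
finger_gap: 0.0344
```

```bash
python3 -c "
from h import *
t,s=look('32',(100,90,300,240),(330,120,480,245),5)
"
```

```text
77.25 [ 0.45723113 -0.05999743  0.23856879] [3.14137556e+00 4.34948284e-04 1.56870713e+00] [-0.64150582  0.32714282 -0.11964299] 0.03419563727852733
```

View pics/sc32.png

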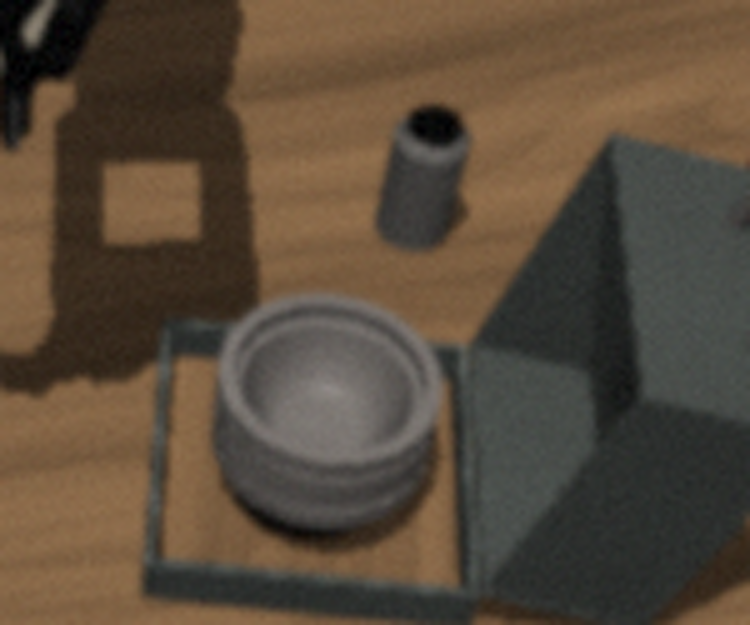

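View pics/top32.png

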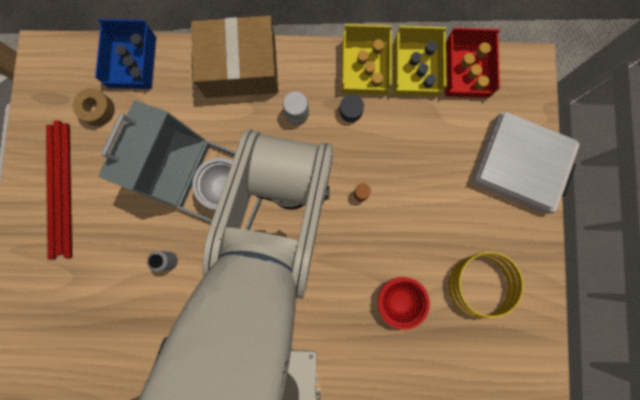

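>>> send_rows(commands=[0,0,-0.5,0,0,0.833,0,0,-0.5,0,0,0.833,0,0,-0.5,0,0,0.833,0,0,-0.5,0,0,0.834])

```text
time: 77.75
tcp_pos: [0.4583, -0.0578, 0.2888]
tool_rot: [3.141, -0.0, 1.219]
force: [-0.7, -0.0, -0.7]
finger_gap: 0.0344
```

>>> send_rows(commands=[0.6,-0.02,0,0,0,0,1,-0.034,0,0,0,0,1,-0.034,0,0,0,0,1,-0.034,0,0,0,0,1,-0.034,0,0,0,0,1,-0.034,0,0,0,0,1,-0.034,0,0,0,0,1,-0.034,0,0,0,0,1,-0.034,0,0,0,0,1,-0.034,0,0,0,0,1,-0.034,0,0,0,0,1,-0.034,0,0,0,0,1,-0.034,0,0,0,0,1,-0.034,0,0,0,0,1,-0.034,0,0,0,0,1,-0.034,0,0,0,0,1,-0.034,0,0,0,0,0,0,0,0,0,0,0,0,0,0,0,0])

```text
time: 80.12
tcp_pos: [0.5865, 0.3362, 0.2876]
tool_rot: [-3.141, 0.001, 1.222]
force: [-1.4, -0.1, 0.4]
finger_gap: 0.0344
```

```bash
python3 -c "
from h import *
t,s=look('33',(60,80,260,230),(420,80,540,180),5)
print(plane('top',[[108,139]],.25))
"
```

```text
80.225 [0.58656134 0.33564421 0.2879456 ] [-3.14149131e+00  4.13628671e-04  1.22142543e+00] [ 0.18245826 -0.11080079  0.10242401] 0.03388951328181786
[[0.5747933  0.34644544 0.25      ]]
```

View pics/sc33.png

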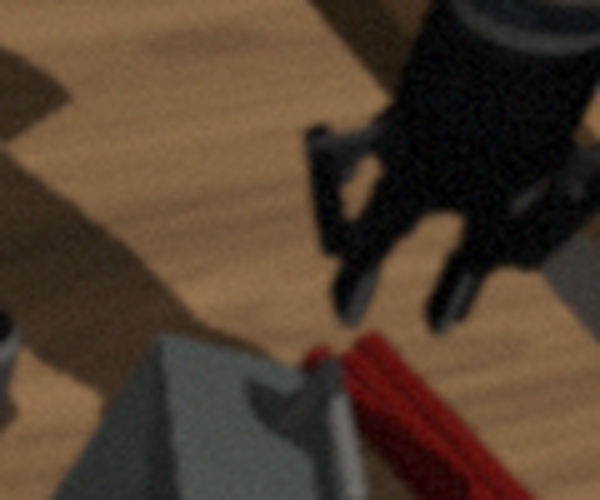

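>>> send_rows(commands=[0,0,0.5,0,0,0,0,0,0.7,0,0,0,0,0,0.7,0,0,0,0,0,0.7,0,0,0,0,0,0.5,0,0,0,0,0,0.25,0,0,0,0,0,0,0,0,0])

```text
time: 81.1
tcp_pos: [0.5867, 0.3363, 0.2038]
tool_rot: [-3.141, 0.0, 1.222]
force: [0.5, 0.6, 0.0]
finger_gap: 0.0339
```

```bash
python3 -c "
from h import *
t,s=look('34',(60,80,260,230),(420,100,540,200),6)
"
```

```text
81.2 [0.5871277  0.33649734 0.2048266 ] [ 3.14088317e+00 -7.93799557e-04  1.22192322e+00] [-0.31421404  0.79460148 -0.18014776] 0.03406955887448365
```

View pics/sc34.png

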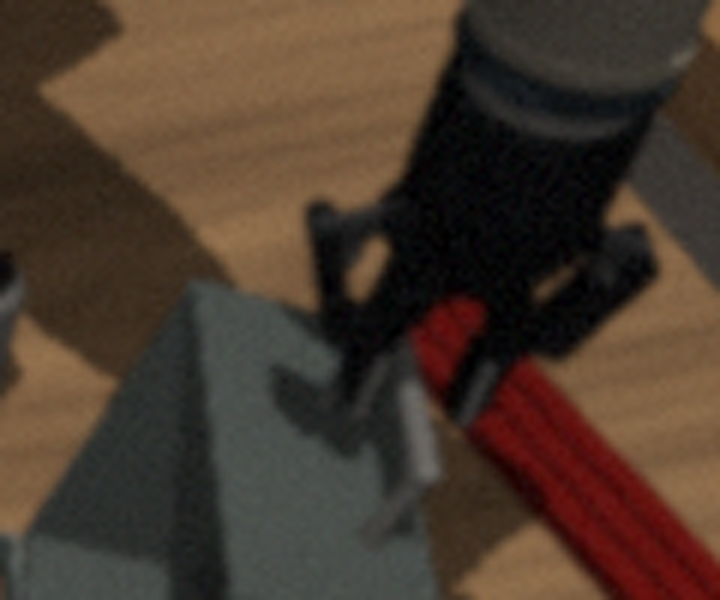

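>>> send_rows(commands=[0,0,0,0,0,0,0,0,0,0,0,0,0,0,0,0,0,0,0,0,0,0,0,0,0,0,0,0,0,0], claw=1)

```text
time: 81.82
tcp_pos: [0.5868, 0.3358, 0.2051]
tool_rot: [3.141, 0.0, 1.222]
force: [-1.7, -4.0, 6.4]
finger_gap: 0.0098
```

```bash
python3 -c "
from h import *
print(robot.get_state()['tcp_pos'])
r=np.hypot(.235,.066);a0=np.arctan2(.066,-.235)
th=np.r_[1.79,1.77,1.73,np.arange(1.68,.05,-.06),.03,0]
P=np.c_[r*np.cos(a0-th),r*np.sin(a0-th)]
B=np.array([.4655,.0045])
for a,p,b in zip(th[1:],P[1:],np.diff(P,axis=0)/.025):
  w=B+np.array([.342,.94])*(p[0]+.235); print('%.2f  x %.2f z %.2f  | tcp %.4f %.4f %.4f'%(a,b[0],-b[1],*w,p[1]-.066+.0572))
"
```

```text
[0.58679325 0.33578265 0.20511969]
1.77  x -0.17 z -0.09  | tcp 0.5839 0.3299 0.2085
1.73  x -0.35 z -0.17  | tcp 0.5809 0.3217 0.2128
1.68  x -0.45 z -0.19  | tcp 0.5771 0.3111 0.2176
1.62  x -0.55 z -0.20  | tcp 0.5724 0.2982 0.2227
1.56  x -0.56 z -0.17  | tcp 0.5676 0.2851 0.2269
1.50  x -0.57 z -0.14  | tcp 0.5627 0.2717 0.2303
1.44  x -0.58 z -0.10  | tcp 0.5578 0.2581 0.2328
1.38  x -0.58 z -0.07  | tcp 0.5528 0.2444 0.2345
1.32  x -0.58 z -0.03  | tcp 0.5478 0.2307 0.2352
1.26  x -0.59 z 0.00  | tcp 0.5428 0.2169 0.2351
1.20  x -0.58 z 0.04  | tcp 0.5378 0.2032 0.2341
1.14  x -0.58 z 0.07  | tcp 0.5328 0.1895 0.2323
1.08  x -0.58 z 0.11  | tcp 0.5279 0.1760 0.2296
1.02  x -0.57 z 0.14  | tcp 0.5230 0.1627 0.2260
0.96  x -0.56 z 0.18  | tcp 0.5183 0.1495 0.2216
0.90  x -0.55 z 0.21  | tcp 0.5136 0.1367 0.2163
0.84  x -0.53 z 0.24  | tcp 0.5090 0.1242 0.2102
0.78  x -0.52 z 0.27  | tcp 0.5046 0.1120 0.2034
0.72  x -0.50 z 0.30  | tcp 0.5003 0.1002 0.1958
0.66  x -0.48 z 0.33  | tcp 0.4962 0.0889 0.1874
0.60  x -0.46 z 0.36  | tcp 0.4923 0.0781 0.1784
0.54  x -0.44 z 0.39  | tcp 0.4885 0.0678 0.1686
0.48  x -0.41 z 0.41  | tcp 0.4850 0.0581 0.1583
0.42  x -0.39 z 0.44  | tcp 0.4817 0.0490 0.1473
0.36  x -0.36 z 0.46  | tcp 0.4786 0.0405 0.1358
0.30  x -0.33 z 0.48  | tcp 0.4758 0.0327 0.1237
0.24  x -0.30 z 0.50  | tcp 0.4732 0.0256 0.1112
0.18  x -0.27 z 0.52  | tcp 0.4708 0.0192 0.0982
0.12  x -0.24 z 0.53  | tcp 0.4688 0.0135 0.0849
0.06  x -0.21 z 0.55  | tcp 0.4670 0.0086 0.0712
0.03  x -0.09 z 0.28  | tcp 0.4662 0.0065 0.0642
0.00  x -0.08 z 0.28  | tcp 0.4655 0.0045 0.0572
```

>>> send_rows(commands=[-0.17,0,-0.1,0,0,0,-0.35,0,-0.17,0,0,0,-0.45,0,-0.19,0,0,0,-0.55,0,-0.2,0,0,0,0,0,0,0,0,0])

```text
time: 82.45
tcp_pos: [0.5739, 0.3006, 0.2223]
tool_rot: [3.141, -0.003, 1.221]
force: [-0.6, 5.6, 5.6]
finger_gap: 0.0095
```

>>> send_rows(commands=[-0.56,0,-0.18,0,0,0,-0.57,0,-0.15,0,0,0,-0.58,0,-0.11,0,0,0,-0.58,0,-0.07,0,0,0,-0.58,0,-0.03,0,0,0,0,0,0,0,0,0])

```text
time: 83.2
tcp_pos: [0.5488, 0.2325, 0.2354]
tool_rot: [3.142, 0.0, 1.221]
force: [-3.1, 1.6, 10.1]
finger_gap: 0.0095
```

>>> send_rows(commands=[-0.59,0,-0.04,0,0,0,-0.58,0,0.03,0,0,0,-0.58,0,0.07,0,0,0,-0.58,0,0.11,0,0,0,-0.57,0,0.14,0,0,0,-0.56,0,0.17,0,0,0,0,0,0,0,0,0])

```text
time: 84.08
tcp_pos: [0.5185, 0.1505, 0.2215]
tool_rot: [-3.14, 0.002, 1.221]
force: [-3.2, 1.1, 2.6]
finger_gap: 0.0095
```

>>> send_rows(commands=[-0.55,0,0.21,0,0,0,-0.53,0,0.24,0,0,0,-0.52,0,0.27,0,0,0,-0.5,0,0.3,0,0,0,-0.48,0,0.33,0,0,0,-0.46,0,0.36,0,0,0,0,0,0,0,0,0])

```text
time: 84.95
tcp_pos: [0.4934, 0.0787, 0.1787]
tool_rot: [3.142, 0.002, 1.222]
force: [-1.6, -1.9, 2.7]
finger_gap: 0.0093
```

```bash
python3 -c "
from h import *
t,s=look('35',(60,80,260,230),(320,110,470,235),5)
"
```

```text
85.05 [0.4936221  0.07947344 0.17931597] [3.14151992e+00 1.49811777e-03 1.22225406e+00] [-2.8845662  -3.07768536  4.14956188] 0.00944249849801283
```

View pics/sc35.png

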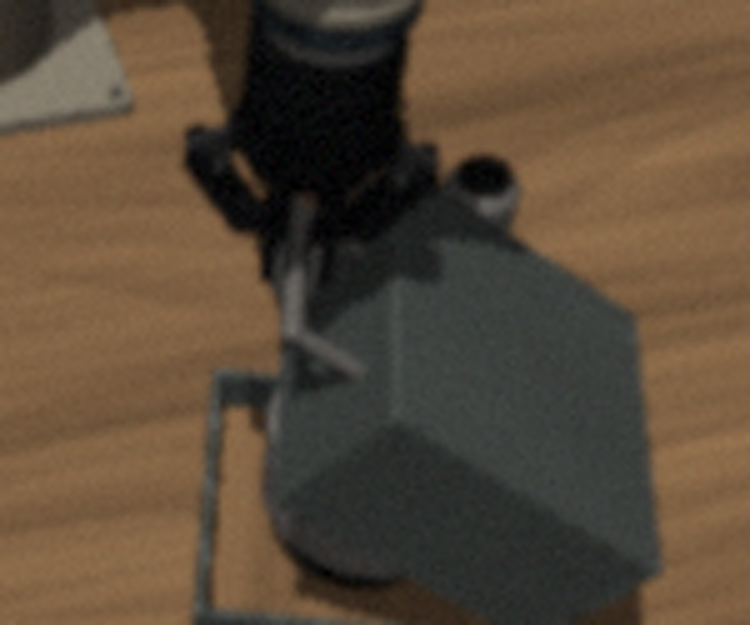

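>>> send_rows(commands=[-0.44,0,0.39,0,0,0,-0.41,0,0.41,0,0,0,-0.39,0,0.44,0,0,0,-0.36,0,0.46,0,0,0,0,0,0,0,0,0])

```text
time: 85.68
tcp_pos: [0.4798, 0.0419, 0.1364]
tool_rot: [-3.141, 0.001, 1.222]
force: [-2.1, -4.2, 3.6]
finger_gap: 0.0093
```

>>> send_rows(commands=[-0.34,0,0.48,0,0,0,-0.31,0,0.5,0,0,0,-0.28,0,0.5,0,0,0,0,0,0,0,0,0])

```text
time: 86.18
tcp_pos: [0.4723, 0.0206, 0.0992]
tool_rot: [3.142, -0.0, 1.221]
force: [-0.4, -3.3, 2.6]
finger_gap: 0.0096
```

>>> send_rows(commands=[-0.13,0,0.27,0,0,0,-0.12,0,0.27,0,0,0,-0.1,0,0.27,0,0,0,-0.1,0,0.27,0,0,0,-0.1,0,0.2,0,0,0,0,0,0,0,0,0])

```text
time: 86.92
tcp_pos: [0.467, 0.0081, 0.0674]
tool_rot: [-3.141, 0.0, 1.221]
force: [-0.1, -0.3, -1.5]
finger_gap: 0.0092
```

>>> send_rows(commands=[-0.05,0,0.15,0,0,0,-0.03,0,0.1,0,0,0,0,0,0,0,0,0])

```text
time: 87.3
tcp_pos: [0.4664, 0.0063, 0.0615]
tool_rot: [-3.141, -0.0, 1.222]
force: [-0.5, 1.2, -2.0]
finger_gap: 0.0094
```

>>> send_rows(commands=[-0.02,0,0.05,0,0,0,-0.02,0,0.05,0,0,0,0,0,0,0,0,0])

```text
time: 87.68
tcp_pos: [0.4662, 0.0056, 0.0591]
tool_rot: [-3.141, -0.0, 1.222]
force: [-1.8, 6.2, -2.8]
finger_gap: 0.0095
```

>>> send_rows(commands=[0.03,0,0.05,0,0,0,0,0,0.03,0,0,0,0,0,0,0,0,0])

```text
time: 88.05
tcp_pos: [0.466, 0.0051, 0.0571]
tool_rot: [-3.141, 0.002, 1.222]
force: [-4.2, -4.1, 1.4]
finger_gap: 0.0093
```

>>> send_rows(commands=[0,0,0.04,0,0,0,0,0,0.03,0,0,0,0,0,0,0,0,0])

```text
time: 88.42
tcp_pos: [0.4658, 0.0047, 0.0554]
tool_rot: [-3.141, 0.002, 1.223]
force: [-4.2, -8.1, 1.9]
finger_gap: 0.0092
```

>>> send_rows(commands=[0.02,0,0.04,0,0,0,0,0,0.03,0,0,0,0,0,0,0,0,0])

```text
time: 88.8
tcp_pos: [0.4658, 0.0046, 0.0548]
tool_rot: [-3.141, 0.003, 1.223]
force: [-8.4, -11.9, 20.7]
finger_gap: 0.0095
```

```bash
python3 -c "
from h import *
t,s=look('36',(100,85,300,235),(330,130,450,245),6)
"
```

```text
88.9 [0.46579695 0.00458874 0.05484285] [-3.14091476e+00  2.89497616e-03  1.22295608e+00] [ -9.68615302 -11.31121949  20.96386913] 0.009478257300917487
```

View pics/sc36.png

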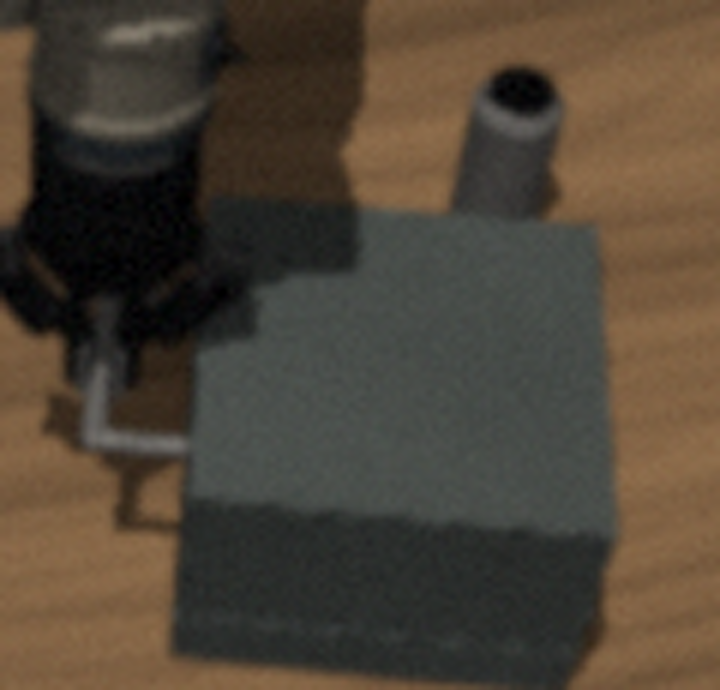

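>>> send_rows(commands=[0,0,0,0,0,0,0,0,0,0,0,0,0,0,0,0,0,0,0,0,0,0,0,0,0,0,-0.3,0,0,0,0,0,-0.6,0,0,0,0,0,-1,0,0,0,0,0,-1,0,0,0,0,0,-1,0,0,0,0,0,-1,0,0,0,-0.6,0,-1,0,0,0,-1,0,0,0,0,0,-1,0,0,0,0,0,-1,0,0,0,0,0,0,0,0,0,0,0], claw=0.6)

```text
time: 90.78
tcp_pos: [0.4357, -0.0791, 0.2022]
tool_rot: [3.14, -0.0, 1.22]
force: [-0.1, 0.3, -0.4]
finger_gap: 0.0343
```

```bash
python3 -c "
from h import *
t,s=look('37',(100,85,300,235),(330,130,450,245),6)
tt=np.array([100,85])-.4
"
```

```text
90.875 [ 0.43624911 -0.07803183  0.20196237] [ 3.14049551e+00 -4.41701992e-04  1.22104094e+00] [0.65911828 0.24234287 0.34849629] 0.034401687449702324
```

View pics/sc37.png

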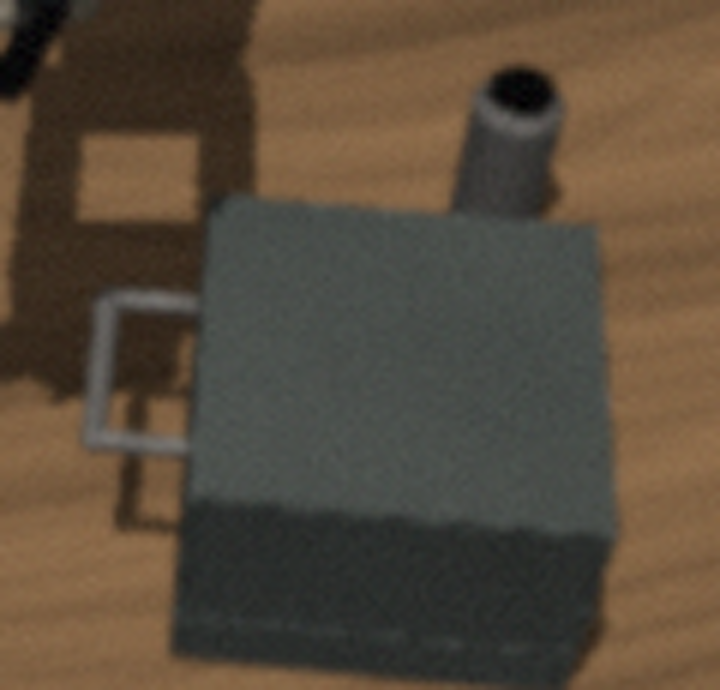

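View pics/top37.png

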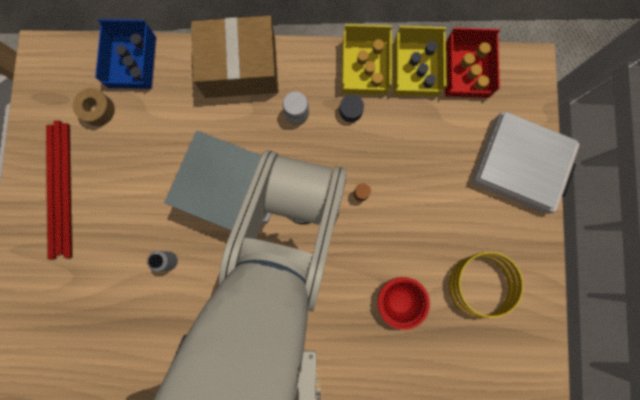

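View pics/scene37.png

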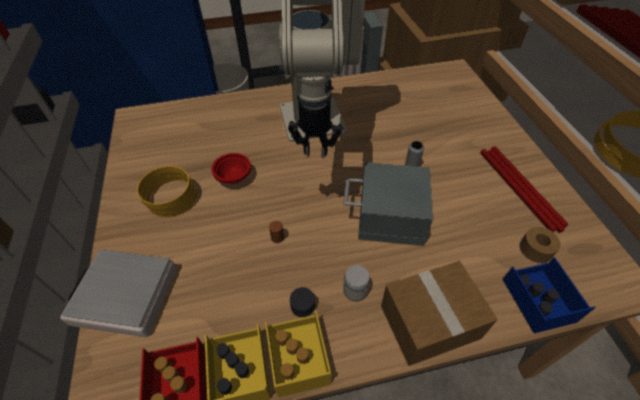

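```bash
python3 -c "
from h import *
a=cv2.imread('pics/scene0.png');b=cv2.imread('pics/scene37.png')
for n,bx in (('front edge/lid lower',(358,205,432,245)),('handle',(342,185,362,212)),('tin',(340,262,374,302)),('weight',(288,286,318,318)),('spool',(266,218,288,245))):
    x0,y0,x1,y1=bx; A=cv2.cvtColor(a[y0:y1,x0:x1],7).astype(np.float32);B=cv2.cvtColor(b[y0:y1,x0:x1],7).astype(np.float32)
    print(n,np.abs(A-B).mean(),cv2.phaseCorrelate(A,B,cv2.createHanningWindow(A.shape[::-1],cv2.CV_32F)))
s=robot.get_state();print(s['time'],s['qd'].round(4))
"
```

```text
front edge/lid lower 2.2037163 ((0.48343686352340853, 0.17866636115206447), 0.8920318409601847)
handle 12.27963 ((0.7592763918198049, 0.8102357061340708), 0.6902199144716616)
tin 2.044853 ((-0.028463310738029435, -0.0630091656838978), 1.102076400650872)
weight 2.4541667 ((-0.19642174949604652, -0.03031468325944786), 1.0386226226886113)
spool 6.4983163 ((0.16730202863586108, 0.4789172555286285), 0.8323799585118706)
90.875 [ 0.0158  0.0082 -0.0033 -0.001  -0.0032  0.0004]
```

```bash
python3 -c "
from h import *
print(ticket.sign_off())"
```

```text
the job is handed in; nothing more can be done
None
```

The job is done and handed in at about 91 s. The canister stands on the table and the lid was opened to its stop. All four covers that were present are stacked in the case, and the lid is shut.

**What I did**
- I stood the canister upright at about (0.32, 0.28) m, then guided the lid open by its handle.
- One cover was knocked a few centimetres aside early in the run. I measured its new position before picking it up.
- Each cover came down within about 1 mm of its expected height, the first on the case floor inside the ring and the rest 14 mm higher each time.
- I held the handle the whole way down. It met a firm stop of about 21 N before I let go and moved the gripper clear.

**Last checks**
- The final pictures show the handle corners within 1 pixel of where they were at the start.
- The tin and the weight have not moved (shift under 0.2 pixel).
- The red look-alike was left alone and looks unmoved.

**Checks that disagreed**
- **Fingertip height:** the fingertips sit about 34 mm above the reported TCP. I confirmed this by touching the table and allowed for it in every move.
- **Camera offset:** the scene camera's positions were several mm off the top camera's (up to about 10 mm for the covers), so I used the top camera.
- **Roller and handle:** image comparison showed a shift of about 0.5 pixel for the roller and 0.8 pixel for the handle area. I put this down to changed shadows and surroundings.
- **Lid at closing:** it met its stop about 2 mm lower than I had calculated. I think the bar slipped slightly between the pads.

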